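Prop the keeper and stack the disc cases

ROBOT

A 6-joint arm with a two-finger parallel gripper is mounted at the origin on the work surface. World frame = base frame: x ahead of the robot, y to its left, z up, the work surface at z = 0. Lengths are in m, angles in rad, forces in N, time in s.
With the tool pointing down it reaches from about 0.35 to 0.975 m from the base axis. Payload 4.9 kg.
Tool frame: the origin (TCP) lies at the very end of the fingers, on their centre line; the grasp point (between the pads) lies 19 mm behind it; x points along the fingers, z is the direction in which the jaws open and shut, and the axes are right-handed (so a half turn about x gives the same grasp; the last joint's range is limited). The gripper opens to 85 mm and grips with 20 to 120 N. Pads are 22 mm wide; open, the fingers measure 114 mm over their backs; the gripper's body (76 mm by 85 mm) begins 54 mm behind the grasp point. The pads swing forward as they close: fully open they stand 13 mm farther back than shut.
Start: joints at [1.028, 0.053, 1.613, -0, 1.476, -0.119], TCP at [0.257, 0.57, 0.231] pointing down, gripper open.
Joint ranges: [-3.01, 3.01], [-1.01, 2.22], [0.06, 2.58], [-1.02, 4.17], [0.09, 2.62], [-3.14, 3.14]. Speed limits (rad/s): [2.57, 2.57, 3.14, 3.14, 3.14, 3.14].

INTERFACE

Orientations are given as a rotation vector (axis times angle).
In Python, from station import ctrl, imaging gives the robot as it stands. The module is installed in compiled form; this text tells all that it offers.
- The arm moves only by the shell command python3 -m jog 'ROWS' [FORCE]. ROWS is JSON, a list that holds one entry, the list of rows, each a list of 5 numbers: the shift along the tool's x, y, z in m, then the turn about the tool's x in rad, then the closure, from -1 (fully open) to 1 (shut). A call has 1 to 12 rows; each row is the pose to reach, as a shift and turn from the pose measured when the call began, along the tool's axes at that moment; what a row does not reach only later rows make up. A row lasts 1/10 s, in which the tool goes at most 50 mm and 8.59 degrees, less where a joint would pass 70% of its speed; a pose out of reach is approached as far as the arm can. A call with a gripper value outside its range is refused whole. The fingers move at their own pace and stop on an object; FORCE is the grip in N (left out, the last holds). Time passes only in rows, so rows that repeat a pose let the fingers close. It gives the time, the measured TCP pose, the force and the opening at its end, in the units of the state.
- ctrl.get_obs(): the state, without advancing time (a new reading comes with each control period).
- imaging.get_image(name): name is "side" or "top" or "wrist"; returns a dict with "color" (480x640x3 uint8, red, green, blue), "intrinsics" (3x3 intrinsics, pixels), "R" (3x3) and "t" (3): a world point X has camera coordinates R X + t. Camera axes: x right, y down, z forward; pixel columns grow to the right and rows downward; lengths in m; the calibration is good to about 2 mm. A picture is of the moment at which its call begins. There is no depth.
- ctrl.finish_job(): hands the job in, once; it reports no verdict.
The state is a dict: "t": time; "q": joint angles; "dq": joint speeds; "effort": joint torques, N m; "tool_pos": TCP position; "tool_rot": TCP orientation; "contact_force": force on the tool from outside, world axes, zero at the start; "wrist_torque": the same for the moment, N m; "opening": finger opening in m.
Only numpy, scipy, OpenCV 4.12 (cv2) and the standard library are available. Lean on these libraries where they do the work, as an engineer would, in place of code of your own. Each camera call takes 0.05 s, during which the arm holds its last target.

TASK

The sloping rack's sprung keeper holds two closed steel cases: first push the wooden wedge nose first into the slot along the side of the rack that faces you until it is fully home, so that it props the keeper open by itself, and leave it there. Then take both cases off the rack and set them down gently, one at a time, squarely on the case that stands alone on the bench, making one neat column of three where that case stands (either rack case may go first). Leave the jar and the angle iron alone.

Things in the scene. Friction and masses are not known exactly. Their poses are not given: they have to be found in the camera images.
- rack: Fixed yellow steel rack. Origin on the bench under its middle; x runs uphill (about to the robot's left, world +y), y towards the robot, z up. Its 150 mm wide plate slopes up 30 degrees along x: the face starts at x = -95 mm, 20 mm above the bench, and is 185 mm long. Wedge slot, sliding keeper and a 50 mm high spring bracket (y = 200 to 212 mm) stand on its robot side.
- slope_mid (a point): Middle of the sloping face, between the two cases (rack axes). The cases lie one above the other with 36 mm free between them along the slope, each resting against two ribs at its lower edge: 10 mm high, 22 mm wide, at y = +/-46 mm, open between.
- slot_end (a point): Far end of the wedge slot at bench height (rack frame -20, 114, 0 mm; rack axes), where a stop halts the nose. Slot open at its -x end and above. Rack side: a straight 40 mm high wall along x, its face at this point's y, 100 mm long in -x from here; robot side: the roller. Home, the wedge is parallel to the rack, flat side along the wall, its origin 135 mm in -x and about 23 mm in +y from here.
- keeper (a joint): How far (m) the sprung keeper has slid along the rack's +y, towards the robot: 0 shut, 0.04 at most, about 0.024 with the wedge home. The spring pushes it shut with 3 N, 4.5 N when wedged; with friction, pushing the wedge in takes up to about 15 N.
- keeper_rods (a point): Tip of the keeper's lower rod; moves with the keeper. Two round rods 10 mm thick run along y, 3 mm above the tops of the cases, one over each: axes 87 and 133 mm above the bench, at rack x = -82 and -2 mm, from y = 149 to 48 mm when shut. Shut they overlap each case's robot-side end by about 12 mm; wedged they clear it by about 12 mm.
- keeper_roller (a point): Top centre of the keeper's upright roller, 16 mm across, 47 mm above the bench, 92 mm in -x (rack) from slot_end; it moves with the keeper. Shut, 20 mm are free between it and the slot's wall.
- wedge: Loose wedge lying flat on the bench, 160 mm long, 45 mm high, 0.28 kg. Origin on its underside, below the centre of its dark steel grip block; x points to the thin wooden nose, z up. Grip block: 50 mm long (x -25 to 25), 34 mm wide. Then pale wood: 44 mm wide from x = 25 to 55 mm (y +/-22), tapering to 8 mm at the nose at x = 135 mm; the right side (y = -22 mm) is straight all along, only the left slopes.
- case_low: Loose closed steel case, 56 mm (x) by 120 mm (y) by 44 mm high (z), about 0.45 kg, origin at the centre of its underside. It starts at the lower place on the rack's slope, its z axis square to the slope, its y across the slope.
- case_high: The same kind of case, 56 x 120 x 44 mm, origin at the centre of its underside, at the upper place on the slope.
- base_case: The same kind of case, 56 x 120 x 44 mm, loose, standing flat and alone on the bench to the right of the rack; the foot of the column. Origin at the centre of its underside.
- jar: Amber glass jar with a dark lid, 56 mm across, 95 mm high, origin under its centre. Bystander among the task's things.
- offcut: Piece of steel angle iron, 70 mm long (x), 50 x 50 mm, 6 mm thick: one leg flat on the bench, the other upright at y = -22 mm. Origin under the centre of the flat leg. Bystander.
Not all that is in view belongs to the job. What is shaped like the wedge but orange or red is not meant.

How it is judged:
By the outcome, as a careful person would: the job done as asked, in the order asked, and still so for the second after the job is handed in, with the robot touching nothing.
It also fails if it takes over 67 s, if anything falls off the work surface, if the arm or the gripper's body presses on something with over 40 N, if the wrist force passes 120 N, or if a joint passes its speed limit or range.

## Working session

There is one attempt and no reset: what is moved stays moved. The work goes in short steps, Python scripts to look and compute and a shell command to move; the robot and the scene stay as the last step left them, time stands still between calls to the robot, and variables do not carry over. Pictures are saved under pics/ and viewed, and the job is handed in when it is done.

```bash
mkdir -p pics; ls
cat > h.py <<'E'
import numpy as np,cv2
from station import ctrl,imaging
def snap(n,f):
    d=imaging.get_image(n); cv2.imwrite('pics/'+f,d['color'][:,:,::-1]); np.savez('pics/'+f[:-4]+'.npz',**d); return d
def ld(f): return dict(np.load('pics/'+f+'.npz'))
def ray(d,uv):
    uv=np.atleast_2d(uv).astype(float); K,R,t=d['intrinsics'],d['R'],d['t']
    v=np.linalg.inv(K)@np.c_[uv,np.ones(len(uv))].T
    return -R.T@t,(R.T@v).T
def pl(d,uv,z):
    c,v=ray(d,uv); return c+v*((z-c[2])/v[:,2])[:,None]
def proj(d,X):
    X=np.atleast_2d(X); c=(d['R']@X.T).T+d['t']; p=(d['intrinsics']@c.T).T; return p[:,:2]/p[:,2:]
E
python3 - <<'E'
from h import *
np.set_printoptions(precision=4,suppress=True)
for n in ['side','top','wrist']:
    d=snap(n,n+'0.png'); print(n,-d['R'].T@d['t'],d['R'][2],d['intrinsics'][0,0])
print(ctrl.get_obs())
E
```

```text
pics
side [ 0.0131 -0.7403  1.0287] [ 0.3523  0.5185 -0.7791] 566.3763094261193
top [ 0.2872 -0.0694  1.3375] [ 0.1365  0.0023 -0.9906] 585.3582898737653
wrist [0.1819 0.6031 0.3719] [ 0.2892 -0.1333 -0.948 ] 414.1089511078014
{'t': 0.15, 'q': array([ 1.028 ,  0.0532,  1.614 ,  0.    ,  1.476 , -0.119 ]), 'dq': array([ 0.0007, -0.0013, -0.0042, -0.0004,  0.0001, -0.0004]), 'effort': array([  0.0004, -39.4238, -37.0723,  -0.0001,   0.0046,  -0.    ]), 'tool_pos': array([0.2567, 0.5693, 0.2303]), 'tool_rot': array([-0.8924,  1.3819,  0.8912]), 'contact_force': array([ 0.1321, -0.9174,  0.4329]), 'wrist_torque': array([ 0.012 ,  0.0116, -0.0378]), 'opening': 0.08556400778744855}
```

View pics/top0.png

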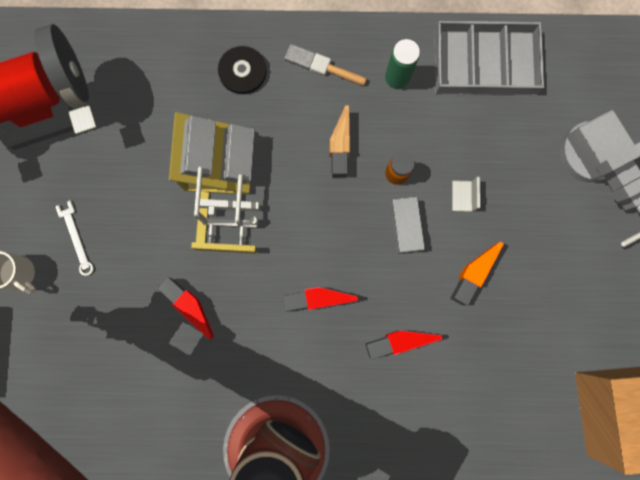

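View pics/side0.png

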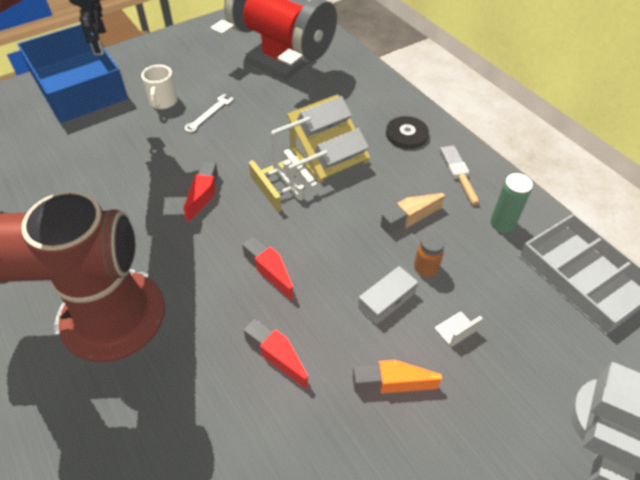

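View pics/wrist0.png

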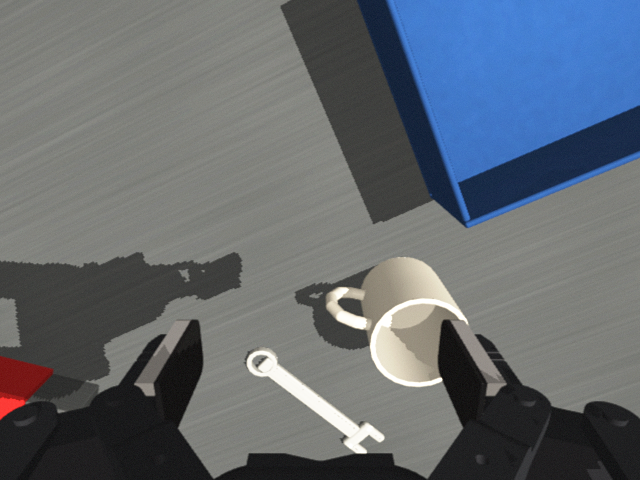

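Run:
```python
import cv2
a=cv2.imread('pics/top0.png')[95:260,160:490]
cv2.imwrite('pics/top0z.png',cv2.resize(a,None,fx=2.4,fy=2.4,interpolation=cv2.INTER_CUBIC))
a=cv2.imread('pics/side0.png')[85:335,240:490]
cv2.imwrite('pics/side0z.png',cv2.resize(a,None,fx=2.4,fy=2.4,interpolation=cv2.INTER_CUBIC))
```

```text
(no output)
```

View pics/top0z.png

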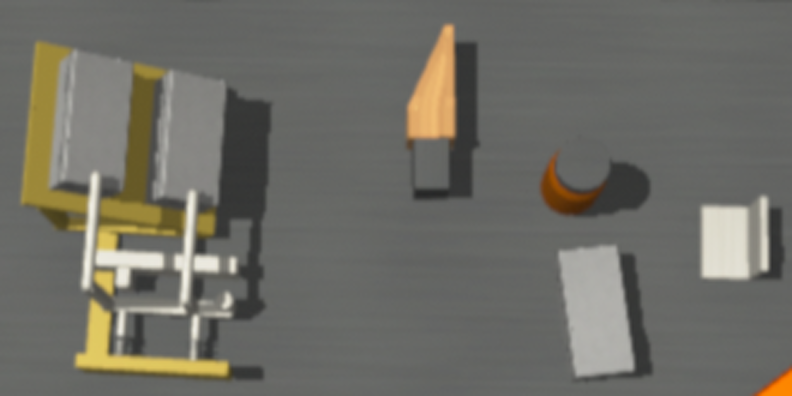

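View pics/side0z.png

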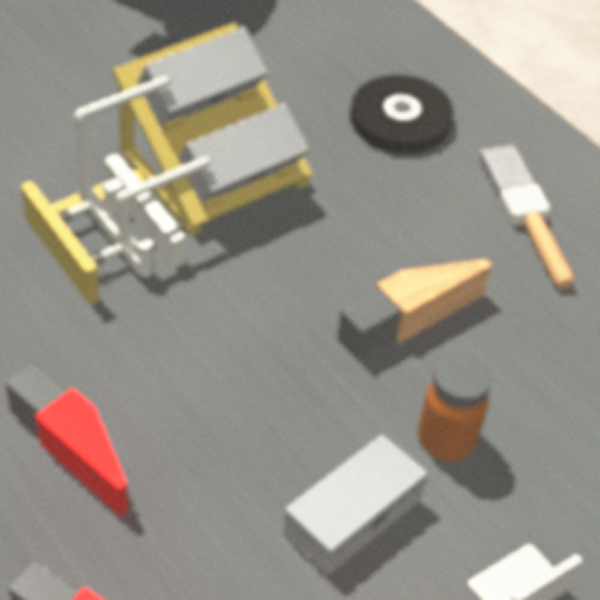

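Run:
```python
from h import *
np.set_printoptions(precision=4,suppress=True)
d=ld('top0')
o=lambda p:np.array(p)/2.4+np.array([160,95])-0.3
w=pl(d,o([(413,138),(449,138),(449,190),(413,190),(453,26),(455,138),(408,104)]),.045)
print('wedge',w); print('c',w[:4].mean(0))
print('bracket',pl(d,o([(76,354),(228,361),(228,376),(76,367)]),.05))
print('plate up',pl(d,o([(38,42),(22,204)]),.1125))
b=pl(d,o([(558,251),(613,246),(634,372),(577,378)]),.044);print('base',b,b.mean(0))
print('jar',pl(d,o([(583,163)]),.095))
print(ctrl.get_obs()['tool_rot'])
from scipy.spatial.transform import Rotation as R
print(R.from_rotvec(ctrl.get_obs()['tool_rot']).as_matrix())
```

```text
wedge [[ 0.6607 -0.1146  0.045 ]
 [ 0.6612 -0.1487  0.045 ]
 [ 0.6107 -0.149   0.045 ]
 [ 0.6102 -0.115   0.045 ]
 [ 0.7718 -0.152   0.045 ]
 [ 0.6612 -0.1544  0.045 ]
 [ 0.6939 -0.1096  0.045 ]]
c [ 0.6357 -0.1318  0.045 ]
bracket [[0.4494 0.1952 0.05  ]
 [0.4448 0.0546 0.05  ]
 [0.4309 0.0542 0.05  ]
 [0.4373 0.1947 0.05  ]]
plate up [[0.7263 0.2286 0.1125]
 [0.5758 0.2361 0.1125]]
base [[ 0.5537 -0.2515  0.044 ]
 [ 0.5592 -0.3031  0.044 ]
 [ 0.4404 -0.3213  0.044 ]
 [ 0.4341 -0.2684  0.044 ]] [ 0.4969 -0.2861  0.044 ]
jar [[ 0.6249 -0.2675  0.095 ]]
[-0.8924  1.3819  0.8912]
[[-0.0009 -0.9115  0.4112]
 [-0.0014  0.4112  0.9115]
 [-1.      0.0002 -0.0017]]
```

```bash
cat >> h.py <<'E'
from scipy.spatial.transform import Rotation as Ro
def go(p,yaw=None):
    """shift in tool axes and turn about tool x so that TCP at p and jaw axis at yaw (deg, mod 180)"""
    o=ctrl.get_obs(); M=Ro.from_rotvec(o['tool_rot']).as_matrix()
    s=M.T@(np.array(p)-o['tool_pos']); a=0
    if yaw is not None:
        y0=np.degrees(np.arctan2(M[1,2],M[0,2])); dd=(yaw-y0+90)%180-90; a=-np.radians(dd)
    print('shift',np.round(s,4),'turn',np.round(a,4),'| yaw now',round(np.degrees(np.arctan2(M[1,2],M[0,2])),2),'pos',np.round(o['tool_pos'],4),'open',round(o['opening'],4),'F',np.round(o['contact_force'],1),'t',round(o['t'],2),'q',np.round(o['q'],2))
E
python3 - <<'E'
from h import *
go([.636,-.132,.26],90.5)
E
```

```text
shift [-0.029  -0.6341 -0.4833] turn -0.4325 | yaw now 65.72 pos [0.2567 0.5693 0.2303] open 0.0856 F [ 0.1 -0.9  0.4] t 0.15 q [ 1.03  0.05  1.61  0.    1.48 -0.12]
```

```bash
python3 -m jog '[[[-0.03,-0.634,-0.483,-0.43,-1],[-0.03,-0.634,-0.483,-0.43,-1],[-0.03,-0.634,-0.483,-0.43,-1],[-0.03,-0.634,-0.483,-0.43,-1],[-0.03,-0.634,-0.483,-0.43,-1],[-0.03,-0.634,-0.483,-0.43,-1],[-0.03,-0.634,-0.483,-0.43,-1],[-0.03,-0.634,-0.483,-0.43,-1],[-0.03,-0.634,-0.483,-0.43,-1],[-0.03,-0.634,-0.483,-0.43,-1],[-0.03,-0.634,-0.483,-0.43,-1],[-0.03,-0.634,-0.483,-0.43,-1]]]' 60
python3 - <<'E'
from h import *
snap('wrist','w1.png')
go([.636,-.132,.26],90.5)
E
```

```text
t: 1.35
tool_pos: [0.5411, 0.0428, 0.2534]
tool_rot: [-1.214, 1.208, 1.214]
contact_force: [0.3, -0.0, 0.1]
opening: 0.0855
shift [-0.0051 -0.0921 -0.1687] turn -0.0086 | yaw now 90.01 pos [0.5439 0.0367 0.2536] open 0.0853 F [ 0.2 -5.9  1.2] t 1.4 q [-0.07 -0.15  1.77 -0.01  1.52 -1.64]
```

View pics/w1.png

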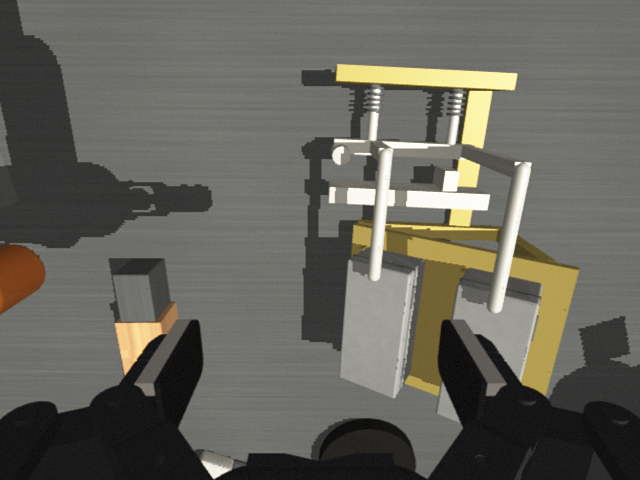

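Run:
```python
from h import *
snap('wrist','w2.png')
go([.636,-.132,.26],-89.5)
a=cv2.imread('pics/w2.png')[50:300,300:600]
cv2.imwrite('pics/w2z.png',cv2.resize(a,None,fx=2.4,fy=2.4,interpolation=cv2.INTER_CUBIC))
```

```text
shift [-0.0062 -0.0937 -0.1719] turn -0.0093 | yaw now 89.97 pos [0.5424 0.04   0.2533] open 0.0853 F [-0.8  1.  -0.2] t 1.45 q [-0.06 -0.15  1.78 -0.    1.52 -1.63]
```

View pics/w2z.png

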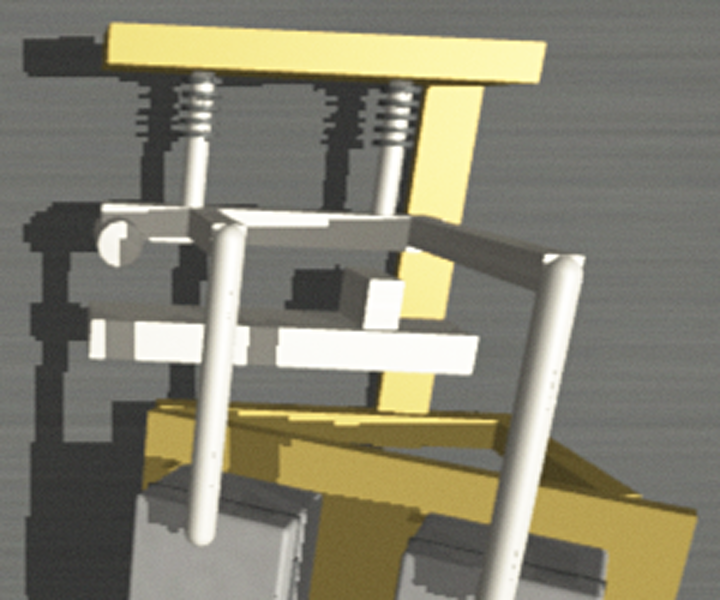

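Run:
```python
from h import *
np.set_printoptions(precision=4,suppress=True)
d=ld('w2')
o=lambda p:np.array(p)/2.4+np.array([300,50])-0.3
print('wall top edge',pl(d,o([(90,319),(477,337)]),.04))
print('wall top far edge',pl(d,o([(90,357),(475,373)]),.04))
print('roller',pl(d,o([(121,242)]),.047))
print('bracket',pl(d,o([(110,24),(545,42),(543,82),(107,65)]),.05))
print('stop',pl(d,o([(365,278),(403,280),(398,330),(362,327)]),.04))
print('rods: low end/tip',pl(d,o([(230,225),(203,545)]),.087),'up',pl(d,o([(565,258)]),.133))
```

```text
wall top edge [[0.5292 0.0498 0.04  ]
 [0.5356 0.1897 0.04  ]]
wall top far edge [[0.5432 0.05   0.04  ]
 [0.549  0.1908 0.04  ]]
roller [[0.5011 0.0599 0.047 ]]
bracket [[0.4322 0.0546 0.05  ]
 [0.4376 0.194  0.05  ]
 [0.4496 0.1953 0.05  ]
 [0.4444 0.0539 0.05  ]]
stop [[0.5144 0.1472 0.04  ]
 [0.5151 0.1607 0.04  ]
 [0.5331 0.161  0.04  ]
 [0.532  0.1479 0.04  ]]
rods: low end/tip [[0.4915 0.0902 0.087 ]
 [0.597  0.0873 0.087 ]] up [[0.4953 0.1698 0.133 ]]
```

```bash
python3 -m jog '[[[-0.006,-0.094,-0.172,1.6,-1],[-0.006,-0.094,-0.172,1.6,-1],[-0.006,-0.094,-0.172,1.6,-1],[-0.006,-0.094,-0.172,1.6,-1],[-0.006,-0.094,-0.172,1.6,-1],[-0.006,-0.094,-0.172,1.6,-1],[-0.006,-0.094,-0.172,1.6,-1],[-0.006,-0.094,-0.172,1.6,-1],[-0.006,-0.094,-0.172,1.6,-1],[-0.006,-0.094,-0.172,1.6,-1],[-0.006,-0.094,-0.172,1.6,-1],[-0.006,-0.094,-0.172,1.6,-1]]]'
python3 - <<'E'
from h import *
go([.636,-.132,.2],-89.5)
E
```

```text
t: 2.65
tool_pos: [0.6361, -0.1313, 0.2593]
tool_rot: [0.021, 1.572, -0.025]
contact_force: [0.0, 0.2, -0.7]
opening: 0.0855
shift [ 0.0593 -0.0006 -0.    ] turn 1.5333 | yaw now -1.65 pos [ 0.6361 -0.1313  0.2593] open 0.0855 F [ 0.   0.2 -0.7] t 2.65 q [-0.32  0.1   1.52 -0.    1.53 -0.29]
```

```bash
python3 -m jog '[[[0.06,-0.001,0,1.53,-1],[0.06,-0.001,0,1.53,-1],[0.06,-0.001,0,1.53,-1],[0.06,-0.001,0,1.53,-1],[0.06,-0.001,0,1.53,-1],[0.06,-0.001,0,1.53,-1],[0.06,-0.001,0,1.53,-1],[0.06,-0.001,0,1.53,-1],[0.06,-0.001,0,1.53,-1],[0.06,-0.001,0,1.53,-1],[0.06,-0.001,0,1.53,-1],[0.06,-0.001,0,1.53,-1]]]'
python3 - <<'E'
from h import *
snap('wrist','w3.png')
go([.636,-.132,.08],-89.5)
E
```

```text
t: 3.85
tool_pos: [0.6359, -0.132, 0.1992]
tool_rot: [1.195, 1.216, -1.2]
contact_force: [0.6, 0.5, -0.0]
opening: 0.0851
shift [ 0.1191  0.0003 -0.0004] turn 0.0069 | yaw now -89.1 pos [ 0.6359 -0.1321  0.1992] open 0.0851 F [ 0.7 -0.1 -0.3] t 3.9 q [-0.32  0.13  1.58 -0.    1.43  1.24]
```

View pics/w3.png

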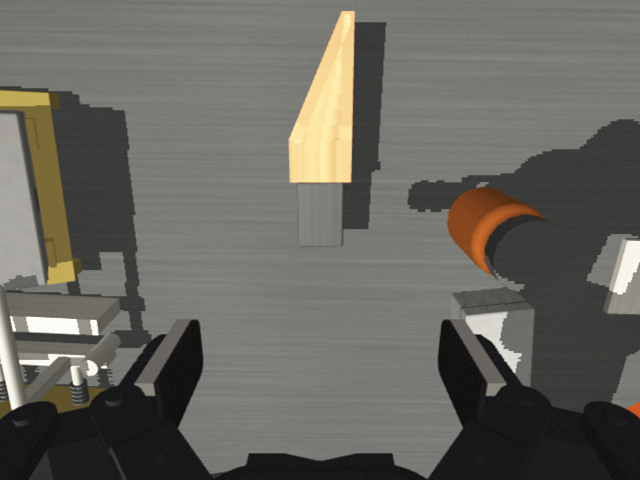

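Run:
```python
from h import *
np.set_printoptions(precision=4,suppress=True)
d=ld('w3')
w=pl(d,[(299,184),(343,182),(342,245.5),(299,246),(355,11.5),(351.5,181),(342,11.5),(290,138)],.045)
print(w,w[:4].mean(0))
```

```text
[[ 0.6599 -0.1171  0.045 ]
 [ 0.6619 -0.1488  0.045 ]
 [ 0.6134 -0.1496  0.045 ]
 [ 0.6125 -0.1171  0.045 ]
 [ 0.7712 -0.1528  0.045 ]
 [ 0.6627 -0.1549  0.045 ]
 [ 0.7711 -0.1445  0.045 ]
 [ 0.6922 -0.1109  0.045 ]] [ 0.6369 -0.1331  0.045 ]
```

```bash
python3 -m jog '[[[0.05,0,0,0,-1],[0.1,0,0,0,-1],[0.14,0,0,0,-1],[0.17,0,0,0,-1],[0.189,0,0,0,-1],[0.189,0,0,0,-1],[0.189,0,0,0,1],[0.189,0,0,0,1],[0.189,0,0,0,1],[0.189,0,0,0,1],[0.189,0,0,0,1],[0.189,0,0,0,1]]]' 60
python3 - <<'E'
from h import *
go([.636,-.132,.08],-89.5)
E
```

```text
t: 5.1
tool_pos: [0.637, -0.1329, 0.0122]
tool_rot: [1.196, 1.213, -1.198]
contact_force: [-0.6, 0.8, 6.7]
opening: 0.0333
shift [-0.0678 -0.0009 -0.0007] turn 0.0071 | yaw now -89.09 pos [ 0.637  -0.1329  0.0122] open 0.0333 F [-0.6  0.8  6.7] t 5.1 q [-0.32  0.33  1.69 -0.    1.12  1.24]
```

```bash
python3 -m jog '[[[-0.03,0,0,0,1],[-0.06,0,0,0,1],[-0.08,0,0,0,1],[-0.08,0,0,0,1]]]' 60
python3 - <<'E'
from h import *
go([.4966,-.1141,.06],-2.35)
E
```

```text
t: 5.5
tool_pos: [0.6389, -0.1334, 0.0959]
tool_rot: [1.197, 1.207, -1.195]
contact_force: [-0.6, 0.1, -2.1]
opening: 0.0332
shift [ 0.0347 -0.1423 -0.0217] turn -1.5138 | yaw now -89.08 pos [ 0.6389 -0.1334  0.0959] open 0.0332 F [-0.6  0.1 -2.1] t 5.5 q [-0.32  0.22  1.66 -0.    1.25  1.24]
```

```bash
python3 -m jog '[[[0,-0.02,0,-0.15,1],[0.01,-0.05,-0.01,-0.3,1],[0.01,-0.08,-0.01,-0.45,1],[0.02,-0.1,-0.02,-0.6,1],[0.02,-0.12,-0.02,-0.75,1],[0.035,-0.142,-0.022,-0.9,1],[0.035,-0.142,-0.022,-1.05,1],[0.035,-0.142,-0.022,-1.2,1],[0.035,-0.142,-0.022,-1.35,1],[0.035,-0.142,-0.022,-1.514,1],[0.035,-0.142,-0.022,-1.514,1],[0.035,-0.142,-0.022,-1.514,1]]]'
python3 - <<'E'
from h import *
go([.4966,-.1141,.06],-2.35)
snap('wrist','w4.png');snap('top','t4.png')
E
```

```text
t: 6.7
tool_pos: [0.4958, -0.1135, 0.0583]
tool_rot: [0.031, 1.565, -0.038]
contact_force: [-0.9, 0.3, -2.5]
opening: 0.0334
shift [-0.0017 -0.0006  0.0008] turn -0.0024 | yaw now -2.49 pos [ 0.4958 -0.1135  0.0583] open 0.0334 F [-0.9  0.3 -2.5] t 6.7 q [-0.37 -0.05  2.02 -0.    1.16 -0.33]
```

View pics/w4.png

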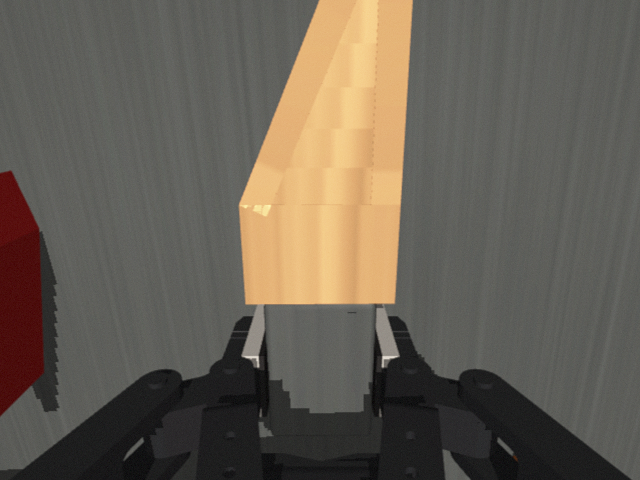

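View pics/t4.png

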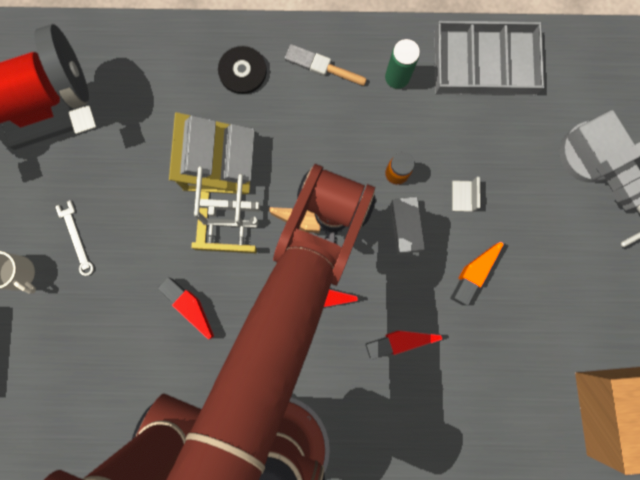

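Run:
```python
from h import *
np.set_printoptions(precision=4,suppress=True)
d=ld('w4'); print(pl(d,[(395.5,303),(400,205),(412.5,1),(247,303),(240,205),(320,1)],.0911))
d=ld('t4')
a=cv2.imread('pics/t4.png')[150:290,180:360]
cv2.imwrite('pics/t4z.png',cv2.resize(a,None,fx=4,fy=4,interpolation=cv2.INTER_CUBIC))
```

```text
[[ 0.5185 -0.0886  0.0911]
 [ 0.5193 -0.0592  0.0911]
 [ 0.5212 -0.0107  0.0911]
 [ 0.4751 -0.0866  0.0911]
 [ 0.4762 -0.0572  0.0911]
 [ 0.4998 -0.0097  0.0911]]
```

View pics/t4z.png

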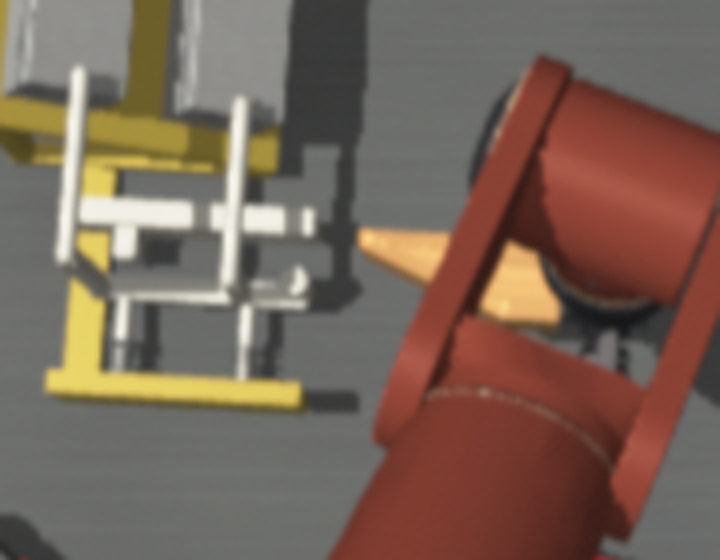

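```bash
python3 -m jog '[[[0.02,0,0.0025,0,1],[0.035,0,0.0025,0,1],[0.0455,0,0.0025,0,1],[0.0455,0,0.0025,0,1],[0.0455,0.02,0.0025,0,1],[0.0455,0.035,0.0025,0,1],[0.0455,0.045,0.003,0,1],[0.0455,0.045,0.003,0,1]]]' 80
python3 - <<'E'
from h import *
go([.505,.0155,.0127],-2.35)
snap('side','s5.png');snap('top','t5.png')
a=cv2.imread('pics/t5.png')[150:270,180:340]
b=cv2.imread('pics/s5.png')[130:250,230:390]
cv2.imwrite('pics/5z.png',cv2.resize(np.hstack([a,b]),None,fx=2.5,fy=2.5,interpolation=cv2.INTER_CUBIC))
E
```

```text
t: 7.6
tool_pos: [0.5013, -0.0678, 0.013]
tool_rot: [0.028, 1.565, -0.036]
contact_force: [-0.2, -0.8, -3.3]
opening: 0.033
shift [-0.0001  0.0834  0.0003] turn 0.0002 | yaw now -2.34 pos [ 0.5013 -0.0678  0.013 ] open 0.033 F [-0.2 -0.8 -3.3] t 7.6 q [-0.28  0.01  2.05 -0.    1.07 -0.24]
```

View pics/5z.png

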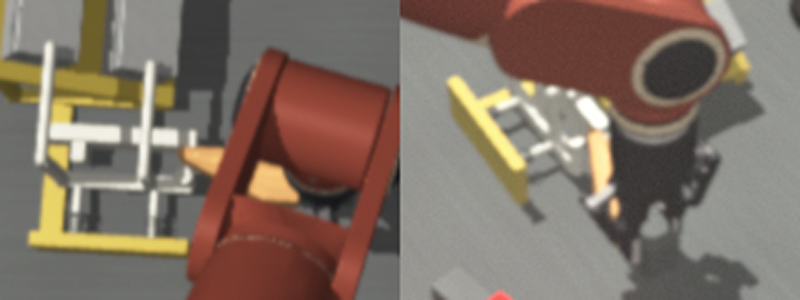

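```bash
python3 -m jog '[[[0,0.01,0,0,1],[0,0.02,0,0,1],[0,0.03,0,0,1],[0,0.04,0,0,1],[0,0.05,0,0,1],[0,0.055,0,0,1]]]' 80
python3 - <<'E'
from h import *
go([.505,.0155,.0127],-2.35)
E
```

```text
t: 8.3
tool_pos: [0.5053, -0.0144, 0.0138]
tool_rot: [0.026, 1.561, -0.039]
contact_force: [3.0, -6.1, -2.2]
opening: 0.0326
shift [ 0.0009  0.0299 -0.0015] turn -0.0001 | yaw now -2.36 pos [ 0.5053 -0.0144  0.0138] open 0.0326 F [ 3.  -6.1 -2.2] t 8.3 q [-0.17  0.01  2.05 -0.01  1.07 -0.13]
```

```bash
python3 -m jog '[[[0.001,0.008,-0.001,0,1],[0.001,0.016,-0.001,0,1],[0.001,0.022,-0.001,0,1],[0.001,0.026,-0.001,0,1],[0.001,0.028,-0.001,0,1]]]' 80
python3 - <<'E'
from h import *
go([.505,.0155,.0127],-2.35)
E
```

```text
t: 8.8
tool_pos: [0.5065, 0.0138, 0.0132]
tool_rot: [0.025, 1.559, -0.039]
contact_force: [3.7, -3.4, -2.3]
opening: 0.0332
shift [ 0.0005  0.0017 -0.0015] turn 0.0002 | yaw now -2.34 pos [0.5065 0.0138 0.0132] open 0.0332 F [ 3.7 -3.4 -2.3] t 8.8 q [-0.12  0.01  2.05 -0.01  1.07 -0.07]
```

```bash
python3 -m jog '[[[0.0005,0.003,-0.0005,0,1],[0.0005,0.003,-0.0005,0,1]]]' 80;  python3 -m jog '[[[0,0.002,0,0,1],[0,0.002,0,0,1]]]'; python3 -m jog '[[[0,0.002,0,0,1],[0,0.002,0,0,1]]]'
```

```text
t: 9.0
tool_pos: [0.5065, 0.0165, 0.013]
tool_rot: [0.024, 1.558, -0.04]
contact_force: [2.7, -6.0, -1.7]
opening: 0.0326
t: 9.2
tool_pos: [0.5066, 0.0165, 0.0132]
tool_rot: [0.02, 1.558, -0.043]
contact_force: [-0.6, -12.4, -2.2]
opening: 0.0331
t: 9.4
tool_pos: [0.5066, 0.0164, 0.0134]
tool_rot: [0.017, 1.559, -0.047]
contact_force: [0.3, -12.9, -0.4]
opening: 0.0331
```

```bash
python3 -m jog '[[[0,0.005,0,0,1],[0,0.005,0,0,1]]]';python3 -m jog '[[[0,0,0,0,1]]]'
python3 - <<'E'
from h import *
go([.505,.0155,.0127],-2.35)
snap('wrist','w6.png');snap('top','t6.png')
a=cv2.imread('pics/t6.png')[150:270,180:340]
cv2.imwrite('pics/6z.png',cv2.resize(a,None,fx=4,fy=4,interpolation=cv2.INTER_CUBIC))
E
```

```text
t: 9.6
tool_pos: [0.5066, 0.0163, 0.0141]
tool_rot: [0.008, 1.56, -0.054]
contact_force: [-3.3, -26.3, 3.0]
opening: 0.033
t: 9.7
tool_pos: [0.5065, 0.0158, 0.0146]
tool_rot: [0.01, 1.561, -0.056]
contact_force: [1.5, 5.1, -0.9]
opening: 0.0328
shift [ 0.0019 -0.0003 -0.0016] turn -0.0008 | yaw now -2.39 pos [0.5065 0.0158 0.0146] open 0.0328 F [ 1.5  5.1 -0.9] t 9.7 q [-0.1   0.01  2.05 -0.03  1.07 -0.04]
```

View pics/w6.png

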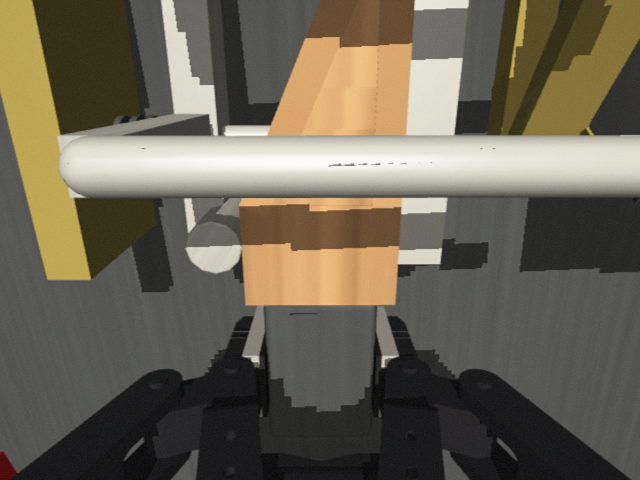

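View pics/6z.png

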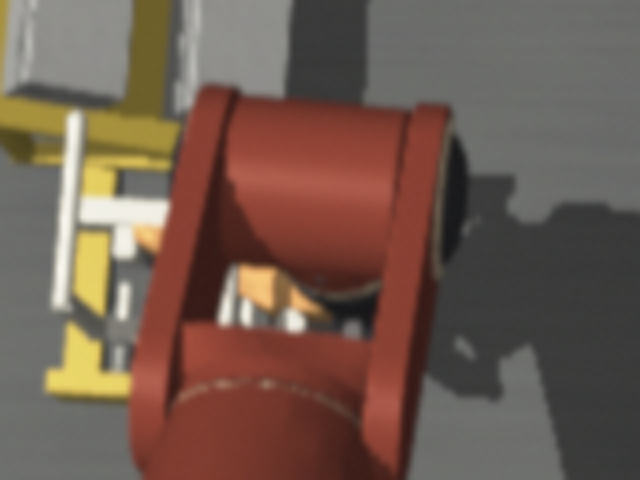

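```bash
python3 -m jog '[[[0.0015,0,0,0,1],[0.0015,0,0,0,0.2],[0.0015,0,0,0,-0.2],[0.0015,0,0,0,-1],[0.0015,0,0,0,-1],[0.0015,0,0,0,-1],[0.0015,0,0,0,-1]]]';python3 -m jog '[[[-0.03,0,0,0,-1],[-0.08,0,0,0,-1],[-0.13,0,0,0,-1],[-0.16,-0.01,0,0,-1],[-0.16,-0.01,0,0,-1]]]'
python3 - <<'E'
from h import *
go([.505,.0155,.0127],-2.35)
snap('wrist','w7.png');snap('top','t7.png');snap('side','s7.png')
a=cv2.imread('pics/s7.png')[70:270,200:400]
cv2.imwrite('pics/7z.png',cv2.resize(a,None,fx=3,fy=3,interpolation=cv2.INTER_CUBIC))
E
```

```text
t: 10.5
tool_pos: [0.5065, 0.0159, 0.013]
tool_rot: [0.008, 1.561, -0.055]
contact_force: [0.2, -0.1, 0.6]
opening: 0.0853
t: 11.0
tool_pos: [0.5082, 0.01, 0.18]
tool_rot: [0.007, 1.549, -0.057]
contact_force: [0.7, 0.2, 0.3]
opening: 0.0855
shift [ 0.1669  0.0106 -0.0071] turn 0.0003 | yaw now -2.33 pos [0.5082 0.01   0.18  ] open 0.0855 F [0.7 0.2 0.3] t 11.0 q [-0.11 -0.21  1.95 -0.03  1.38 -0.06]
```

View pics/w7.png

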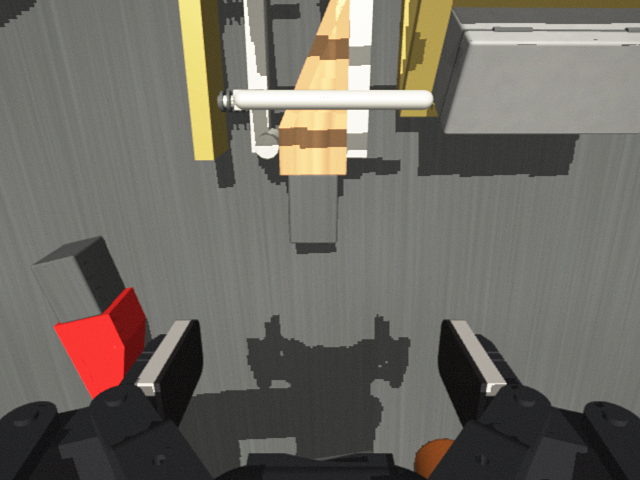

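View pics/7z.png

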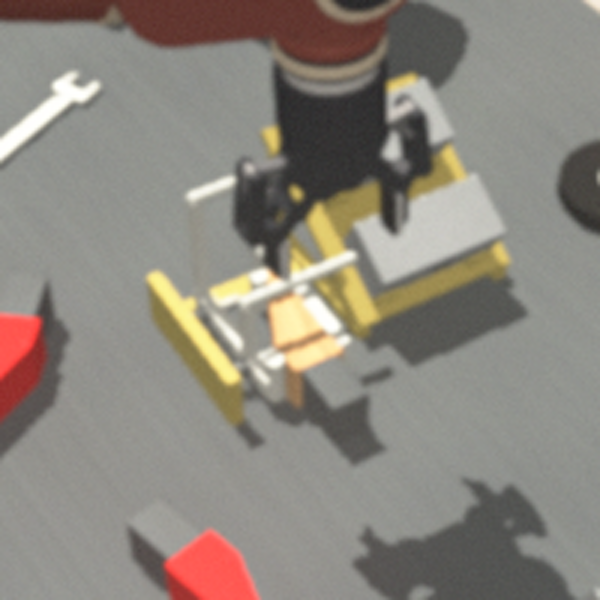

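Run:
```python
from h import *
np.set_printoptions(precision=4,suppress=True)
M=Ro.from_rotvec(ctrl.get_obs()['tool_rot']).as_matrix(); print(M)
d=ld('w7'); w=pl(d,[(289,177),(338,177),(336,243),(291,243),(347,174),(349,60)],.045);print(w,w[:4].mean(0))
print('roller',pl(d,[(266,147)],.047),'wall',pl(d,[(347,157),(350,50)],.04),'rodtip',pl(d,[(433,99)],.087))
# case low top: visible near corners
print('case low end edge', pl(d,[(447,132),(470,30)],.067))
```

```text
[[ 0.0077  0.0406  0.9991]
 [-0.03    0.9987 -0.0404]
 [-0.9995 -0.0297  0.009 ]]
[[ 0.4913  0.0399  0.045 ]
 [ 0.524   0.0384  0.045 ]
 [ 0.5214 -0.0088  0.045 ]
 [ 0.4895 -0.0072  0.045 ]
 [ 0.5301  0.0402  0.045 ]
 [ 0.5326  0.1101  0.045 ]] [0.5066 0.0156 0.045 ]
roller [[0.4779 0.0605 0.047 ]] wall [[0.5307 0.0506 0.04  ]
 [0.5337 0.1159 0.04  ]] rodtip [[0.5734 0.087  0.087 ]]
case low end edge [[0.5884 0.0672 0.067 ]
 [0.5975 0.1215 0.067 ]]
```

Run:
```python
from h import *
np.set_printoptions(precision=1,suppress=True)
o=ctrl.get_obs();M=Ro.from_rotvec(o['tool_rot']).as_matrix()
d=ld('w7')
for dx in (0,-.0065,-.013,-.04):
  print(dx,[proj(d,o['tool_pos']+M@np.array([dx,y,z]))[0] for z in (.0427,-.0427,) for y in (-.011,.011)])
a=cv2.imread('pics/w7.png')[300:410,120:220]
b=cv2.imread('pics/w6.png')[300:410,220:320]
cv2.imwrite('pics/fz.png',cv2.resize(np.hstack([a,b]),None,fx=4,fy=4,interpolation=cv2.INTER_CUBIC))
```

```text
0 [array([413.5, 334.5]), array([417.4, 286. ]), array([206.5, 336.1]), array([201.6, 287.4])]
-0.0065 [array([417.2, 343.2]), array([421.5, 293.3]), array([202.5, 345. ]), array([197.2, 294.8])]
-0.013 [array([421.2, 352.6]), array([425.8, 301.1]), array([198.2, 354.5]), array([192.4, 302.7])]
-0.04 [array([441.6, 401.1]), array([448.3, 341.9]), array([175.7, 403.7]), array([167.6, 344.1])]
```

View pics/fz.png

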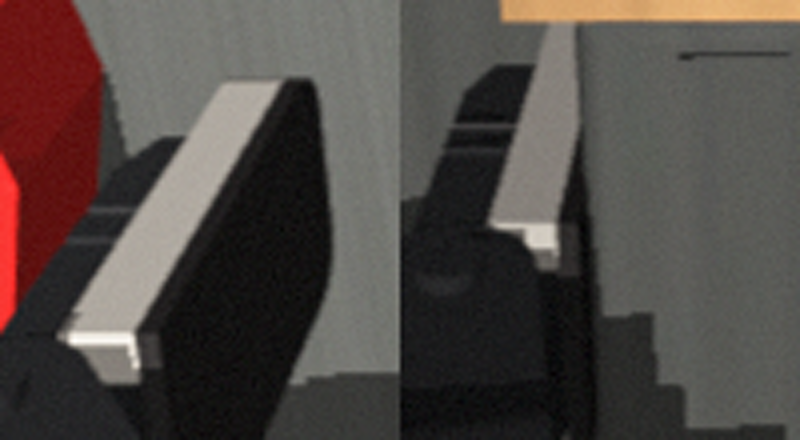

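Run:
```python
from h import *
go([.6495,.1788,.25],87.65)
```

```text
shift [-0.0817  0.1713  0.1393] turn -1.5702 | yaw now -2.31 pos [0.504  0.0109 0.1722] open 0.0855 F [-0.9  0.1 -1.4] t 11.15 q [-0.11 -0.2   1.96 -0.03  1.38 -0.06]
```

```bash
python3 -m jog '[[[-0.04,0.02,0.02,-0.15,-1],[-0.08,0.05,0.04,-0.3,-1],[-0.08,0.08,0.06,-0.45,-1],[-0.08,0.11,0.09,-0.6,-1],[-0.08,0.14,0.11,-0.75,-1],[-0.08,0.171,0.139,-0.9,-1],[-0.08,0.171,0.139,-1.05,-1],[-0.08,0.171,0.139,-1.2,-1],[-0.08,0.171,0.139,-1.35,-1],[-0.08,0.171,0.139,-1.5,-1],[-0.08,0.171,0.139,-1.57,-1],[-0.08,0.171,0.139,-1.57,-1]]]'
python3 - <<'E'
from h import *
d=snap('wrist','w8.png'); print(-d['R'].T@d['t'])
go([.6495,.1788,.25],87.65)
E
```

```text
t: 12.35
tool_pos: [0.6481, 0.1785, 0.2449]
tool_rot: [-1.203, 1.248, 1.162]
contact_force: [-0.0, 0.2, -0.4]
opening: 0.0854
[0.56553705 0.18624781 0.38624136]
shift [-0.0046 -0.0013  0.0002] turn -0.0016 | yaw now 87.56 pos [0.6482 0.1785 0.2454] open 0.0854 F [ 0.7  0.1 -0. ] t 12.4 q [ 0.17  0.16  1.48 -0.03  1.51 -1.36]
```

View pics/w8.png

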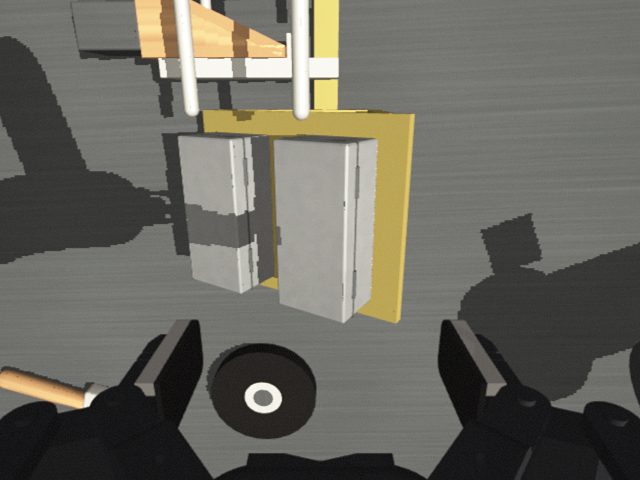

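Run:
```python
from h import *
np.set_printoptions(precision=4,suppress=True)
d=ld('w8')
c,s=np.cos(.041),np.sin(.041)
def rk(X,o=(.649,.166)):
    v=X[:,:2]-np.array(o); return np.c_[v@[s,c],v@[-c,s]]*1000
for n,p,z in [('high td',[(274,138),(280,304)],.1134),('high tu',[(349,140),(344,321)],.1414),('high bu',[(377,140),(372,304)],.10325),
 ('plate up',[(414,114),(400,322)],.1125),('low td',[(179,135),(192,281)],.0674),('low tu',[(232,138),(241,292)],.0954),('low bu',[(252,140),(258,285)],.0573)]:
    X=pl(d,p,z);print(n,X[:,:2].round(4).tolist(),rk(X).round(1).tolist())
```

```text
high td [[0.5878, 0.147], [0.7071, 0.1422]] [[-21.4, 60.3], [-21.4, -59.0]]
high tu [[0.5884, 0.1943], [0.7063, 0.1887]] [[25.8, 61.7], [25.1, -56.3]]
high bu [[0.5926, 0.2142], [0.7142, 0.2107]] [[45.8, 58.3], [47.3, -63.3]]
plate up [[0.5767, 0.2364], [0.7248, 0.2306]] [[67.4, 75.1], [67.7, -73.1]]
low td [[0.5866, 0.0685], [0.7073, 0.0612]] [[-100.0, 58.4], [-102.3, -62.5]]
low tu [[0.5882, 0.1154], [0.7053, 0.1095]] [[-53.0, 58.7], [-54.1, -58.5]]
low bu [[0.5933, 0.1217], [0.7172, 0.1152]] [[-46.6, 53.9], [-48.0, -70.2]]
```

Run:
```python
from h import *
go([.6495,.1786,.112],87.65); go([.6495,.1786,.100],87.65)
```

```text
shift [ 0.1333 -0.0006  0.0042] turn -0.0016 | yaw now 87.56 pos [0.6482 0.1785 0.2454] open 0.0854 F [ 0.7  0.1 -0. ] t 12.4 q [ 0.17  0.16  1.48 -0.03  1.51 -1.36]
shift [ 0.1453 -0.0006  0.0046] turn -0.0016 | yaw now 87.56 pos [0.6482 0.1785 0.2454] open 0.0854 F [ 0.7  0.1 -0. ] t 12.4 q [ 0.17  0.16  1.48 -0.03  1.51 -1.36]
```

```bash
python3 -m jog '[[[0.04,-0.0006,0.002,-0.0016,-1],[0.08,-0.0006,0.003,-0.0016,-1],[0.11,-0.0006,0.004,-0.0016,-1],[0.125,-0.0006,0.004,-0.0016,-1],[0.133,-0.0006,0.0042,-0.0016,-1],[0.133,-0.0006,0.0042,-0.0016,-1]]]'
python3 - <<'E'
from h import *
go([.6495,.1786,.100],87.65)
d=snap('wrist','w9.png'); d=snap('side','s9.png')
a=cv2.imread('pics/s9.png')[70:190,250:410]
cv2.imwrite('pics/9z.png',cv2.resize(a,None,fx=4,fy=4,interpolation=cv2.INTER_CUBIC))
E
```

```text
t: 13.0
tool_pos: [0.6492, 0.1785, 0.1116]
tool_rot: [-1.202, 1.249, 1.162]
contact_force: [-0.6, -0.1, 0.6]
opening: 0.0856
shift [ 0.0116 -0.0003  0.0004] turn -0.0005 | yaw now 87.62 pos [0.6492 0.1785 0.1116] open 0.0856 F [-0.6 -0.1  0.6] t 13.0 q [ 0.17  0.26  1.59 -0.03  1.3  -1.35]
```

View pics/w9.png

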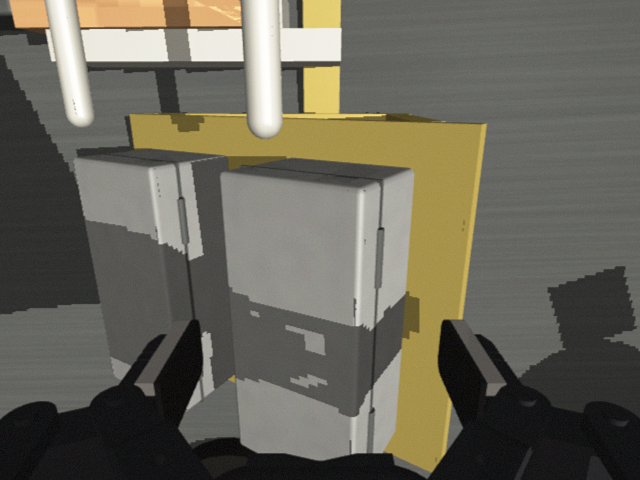

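View pics/9z.png

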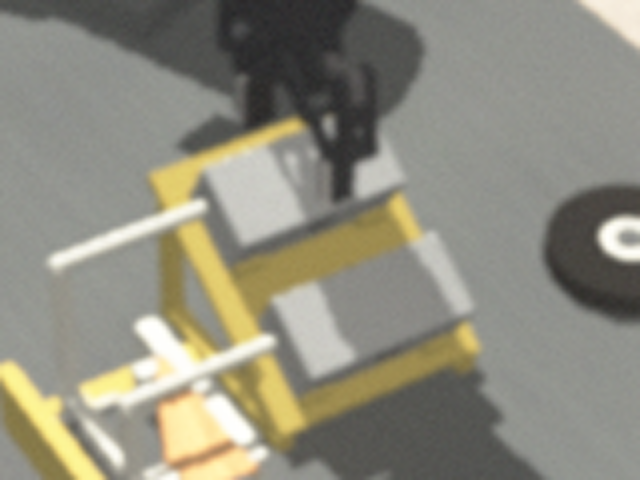

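```bash
python3 -m jog '[[[0.004,0,0.0002,0,-1],[0.008,0,0.0003,0,-1],[0.008,0,0.0003,0,-1]]]';python3 -m jog '[[[0.0035,0,0,0,-1],[0.0035,0,0,0,-1]]]'
```

```text
t: 13.4
tool_pos: [0.6507, 0.1789, 0.1064]
tool_rot: [-1.204, 1.245, 1.159]
contact_force: [0.0, 0.5, -0.0]
opening: 0.0855
t: 13.6
tool_pos: [0.6504, 0.1787, 0.1023]
tool_rot: [-1.204, 1.246, 1.16]
contact_force: [-0.5, 0.1, -1.0]
opening: 0.085
```

```bash
python3 -m jog '[[[0.003,0,0,0,-1],[0.003,0,0,0,-1]]]';python3 -m jog '[[[0,0,0,0,-0.8],[0,0,0,0,-0.7]]]' 30
```

```text
t: 13.8
tool_pos: [0.6506, 0.1786, 0.0993]
tool_rot: [-1.204, 1.246, 1.159]
contact_force: [-1.4, 0.1, -0.1]
opening: 0.0852
t: 14.0
tool_pos: [0.6509, 0.1786, 0.0998]
tool_rot: [-1.204, 1.245, 1.159]
contact_force: [-0.2, -1.3, 2.9]
opening: 0.0727
```

```bash
python3 -m jog '[[[0,0,0,0,0],[0,0,0,0,0],[0,0,0,0,0]]]' 40
python3 - <<'E'
from h import *
d=snap('wrist','w10.png'); d=snap('side','s10.png')
go([.6495,.1786,.100],87.65)
a=cv2.imread('pics/s10.png')[70:190,250:410]
cv2.imwrite('pics/10z.png',cv2.resize(a,None,fx=4,fy=4,interpolation=cv2.INTER_CUBIC))
E
```

```text
t: 14.3
tool_pos: [0.6511, 0.1762, 0.1014]
tool_rot: [-1.207, 1.249, 1.157]
contact_force: [-4.5, -8.1, 8.7]
opening: 0.065
shift [0.0013 0.0017 0.0023] turn -0.0011 | yaw now 87.59 pos [0.6511 0.1762 0.1014] open 0.0647 F [-3.4 -7.7  8.9] t 14.4 q [ 0.17  0.27  1.59 -0.04  1.28 -1.35]
```

View pics/w10.png

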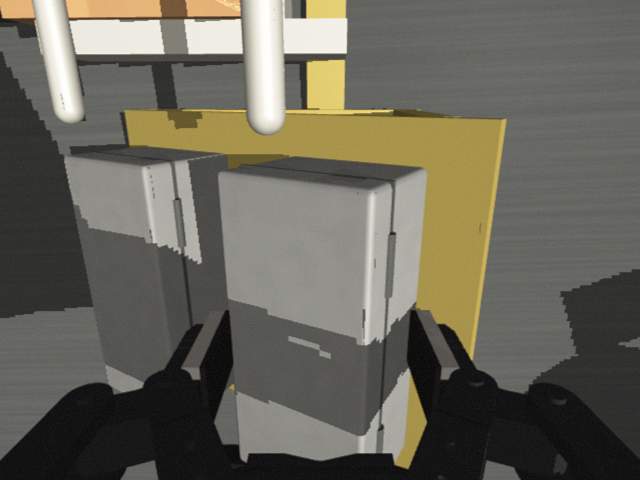

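View pics/10z.png

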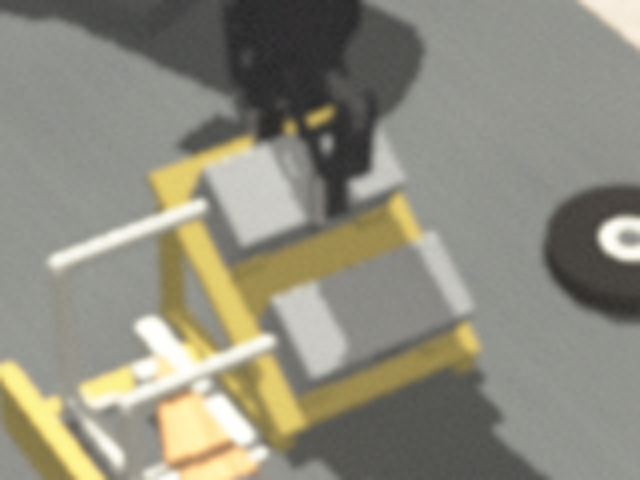

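```bash
python3 -m jog '[[[0,0,0,0,0.5],[0,0,0,0,0.5],[0,0,0,0,0.5]]]' 60
python3 - <<'E'
from h import *
d=snap('wrist','w11.png')
go([.6495,.1786,.100],87.65)
E
```

```text
t: 14.7
tool_pos: [0.6511, 0.1759, 0.1017]
tool_rot: [-1.207, 1.25, 1.156]
contact_force: [-2.1, -3.5, 4.4]
opening: 0.0638
shift [0.0016 0.0018 0.0026] turn -0.0011 | yaw now 87.59 pos [0.6512 0.176  0.1017] open 0.0636 F [-2.6 -3.6  4.2] t 14.75 q [ 0.17  0.27  1.59 -0.04  1.28 -1.35]
```

View pics/w11.png

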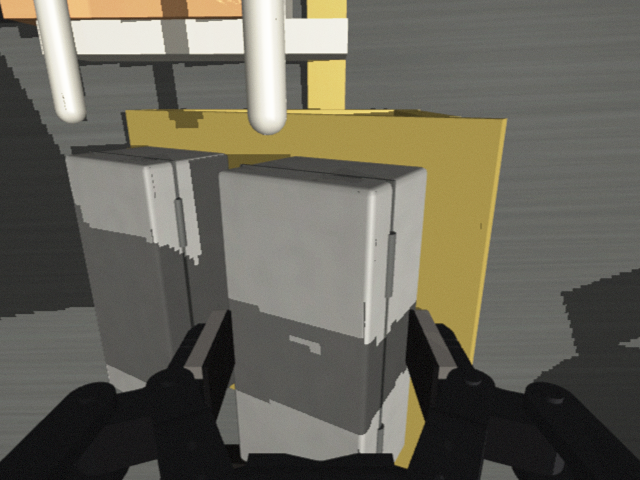

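```bash
python3 -m jog '[[[-0.003,0,0,0,0.5],[-0.006,0,0,0,0.5],[-0.01,0,0,0,0.5],[-0.015,0,0,0,0.5],[-0.015,0,0,0,0.5]]]' 60
python3 - <<'E'
from h import *
d=snap('wrist','w12.png'); d=snap('side','s12.png')
go([.6495,.1786,.100],87.65)
a=cv2.imread('pics/s12.png')[70:190,250:410]
cv2.imwrite('pics/12z.png',cv2.resize(a,None,fx=4,fy=4,interpolation=cv2.INTER_CUBIC))
E
```

```text
t: 15.25
tool_pos: [0.6514, 0.1767, 0.1174]
tool_rot: [-1.208, 1.248, 1.156]
contact_force: [0.3, -0.1, -6.3]
opening: 0.0638
shift [0.0168 0.0019 0.0026] turn -0.0011 | yaw now 87.59 pos [0.6511 0.1766 0.1169] open 0.0637 F [ 0.2 -0.5 -5.6] t 15.35 q [ 0.17  0.26  1.58 -0.04  1.3  -1.35]
```

View pics/w12.png

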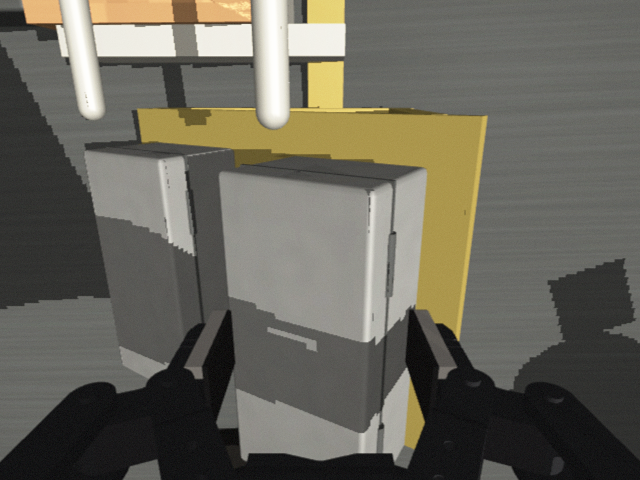

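View pics/12z.png

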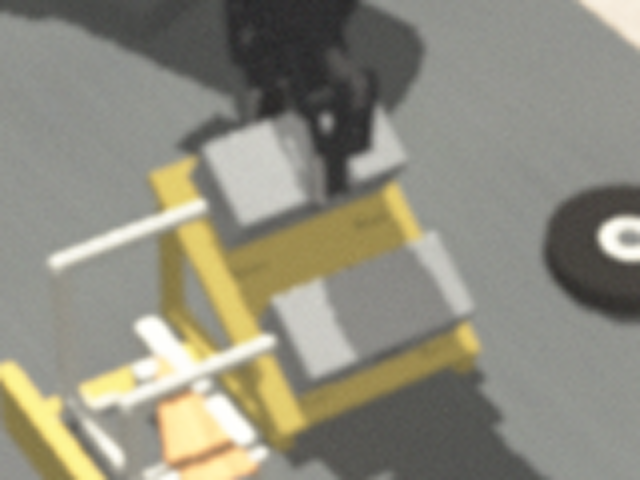

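```bash
python3 -m jog '[[[-0.03,0,0,0,0.5],[-0.06,0,0,0,0.5],[-0.09,0,0,0,0.5],[-0.09,0,0,0,0.5]]]' 60
python3 - <<'E'
from h import *
go([.63,-.07,.17],98.4)
M=Ro.from_rotvec(ctrl.get_obs()['tool_rot']).as_matrix();print(M[:,0])
E
```

```text
t: 15.75
tool_pos: [0.6536, 0.1804, 0.2134]
tool_rot: [-1.211, 1.239, 1.149]
contact_force: [2.2, -0.1, -4.6]
opening: 0.064
shift [ 0.0513  0.014  -0.2497] turn -0.1888 | yaw now 87.58 pos [0.6536 0.1804 0.2134] open 0.064 F [ 2.2 -0.1 -4.6] t 15.75 q [ 0.17  0.18  1.5  -0.04  1.45 -1.35]
[ 0.01746827 -0.03336618 -0.99929053]
```

```bash
python3 -m jog '[[[0,0,-0.05,0,0.5],[0,0.005,-0.1,-0.05,0.5],[0.01,0.01,-0.15,-0.1,0.5],[0.02,0.012,-0.2,-0.15,0.5],[0.05,0.014,-0.25,-0.19,0.5],[0.051,0.014,-0.25,-0.19,0.5],[0.051,0.014,-0.25,-0.19,0.5]]]' 60
python3 - <<'E'
from h import *
d=snap('wrist','w13.png'); d=snap('side','s13.png'); d=snap('top','t13.png')
go([.63,-.07,.05],98.4)
a=cv2.imread('pics/s13.png')[120:300,320:500]
b=cv2.imread('pics/t13.png')[80:260,240:420]
cv2.imwrite('pics/13z.png',cv2.resize(np.hstack([a,b]),None,fx=2.2,fy=2.2,interpolation=cv2.INTER_CUBIC))
E
```

```text
t: 16.45
tool_pos: [0.6275, -0.0716, 0.1659]
tool_rot: [-1.343, 1.155, 1.293]
contact_force: [0.0, -0.5, -5.8]
opening: 0.0549
shift [0.1203 0.0021 0.0033] turn 0.0023 | yaw now 98.53 pos [ 0.6304 -0.069   0.1704] open 0.0553 F [ 1.  -0.2 -5.5] t 16.6 q [-0.21  0.1   1.66 -0.03  1.35 -1.93]
```

View pics/w13.png

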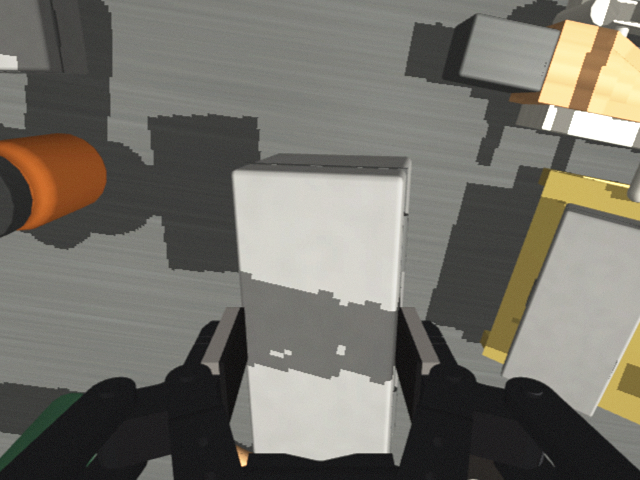

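View pics/13z.png

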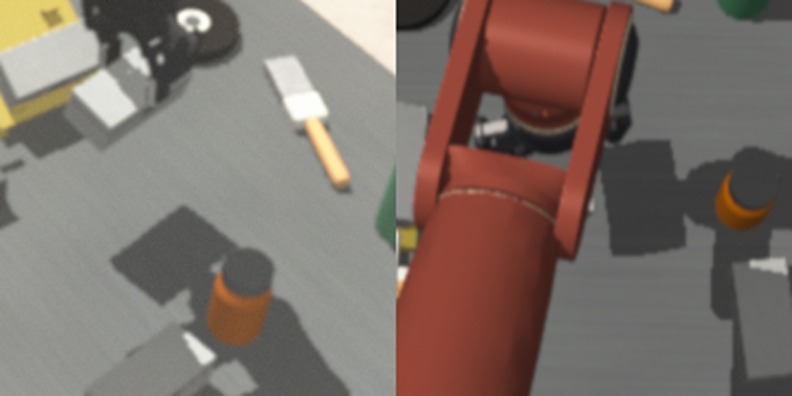

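Run:
```python
from h import *
from scipy.optimize import least_squares
np.set_printoptions(precision=4,suppress=True)
o=ctrl.get_obs();M=Ro.from_rotvec(o['tool_rot']).as_matrix();P=o['tool_pos']
print(M[:,0])
a=cv2.imread('pics/w13.png')[140:220,210:430]
cv2.imwrite('pics/13w.png',cv2.resize(a,None,fx=3.5,fy=3.5,interpolation=cv2.INTER_CUBIC))
```

```text
[ 0.018  -0.0327 -0.9993]
```

View pics/13w.png

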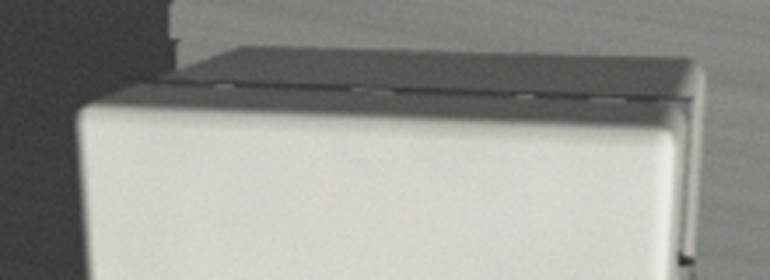

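Run:
```python
from h import *
from scipy.optimize import least_squares
np.set_printoptions(precision=4,suppress=True)
o=ctrl.get_obs();M=Ro.from_rotvec(o['tool_rot']).as_matrix();P=o['tool_pos']
d=ld('w13'); uv=np.array([(233,170),(403.5,175.7),(411.5,158.5),(277,153)])
# camera in tool frame
print('cam tool',M.T@(-d['R'].T@d['t']-P))
def corners(p):
    x,y,z,th,ps=p # end-face centre top; th tilt about tool y, ps yaw about tool x
    L=np.array([[0,0,-.028],[0,0,.028],[.044,0,.028],[.044,0,-.028]])
    R=Ro.from_euler('XY',[ps,th]).as_matrix()
    return np.array([x,y,z])+(R@L.T).T
f=lambda p:(proj(d,P+(M@corners(p).T).T)-uv).ravel()
for th0 in (0,.3,-.3):
    r=least_squares(f,[-.04,.06,0,th0,0]);print(r.x,r.cost,np.degrees(r.x[3]))
    print(r.fun.reshape(-1,2).round(1).tolist())
```

```text
cam tool [-0.1378  0.0845 -0.0018]
[-0.0068  0.064  -0.0037 -0.2525  0.0032] 2.092494598996721 -14.46495382993819
[[-0.5, -0.8], [0.5, 0.1], [-0.7, -0.4], [0.8, 1.3]]
[-0.0068  0.064  -0.0037 -0.2525  0.0032] 2.0924945989960477 -14.464953986641397
[[-0.5, -0.8], [0.5, 0.1], [-0.7, -0.4], [0.8, 1.3]]
[-0.0068  0.064  -0.0037 -0.2525  0.0032] 2.092494598996301 -14.464953754345013
[[-0.5, -0.8], [0.5, 0.1], [-0.7, -0.4], [0.8, 1.3]]
```

```bash
python3 -m jog '[[[0.01,0,0.0005,0,0.5],[0.025,0,0.001,0,0.5],[0.04,0.001,0.0015,0,0.5],[0.055,0.001,0.002,0,0.5],[0.07,0.001,0.002,0,0.5],[0.085,0.002,0.0025,0,0.5],[0.1,0.002,0.003,0,0.5],[0.11,0.002,0.003,0,0.5],[0.115,0.002,0.003,0,0.5],[0.115,0.002,0.003,0,0.5]]]' 60
python3 - <<'E'
from h import *
d=snap('wrist','w14.png')
go([.63,-.07,.04],98.4)
E
```

```text
t: 17.6
tool_pos: [0.6295, -0.0701, 0.0543]
tool_rot: [-1.35, 1.149, 1.292]
contact_force: [0.1, -0.8, -6.1]
opening: 0.0554
shift [0.0152 0.0003 0.0007] turn 0.0022 | yaw now 98.53 pos [ 0.6301 -0.0702  0.0553] open 0.055 F [-0.1 -0.3 -5.9] t 17.65 q [-0.22  0.23  1.73 -0.03  1.16 -1.92]
```

View pics/w14.png

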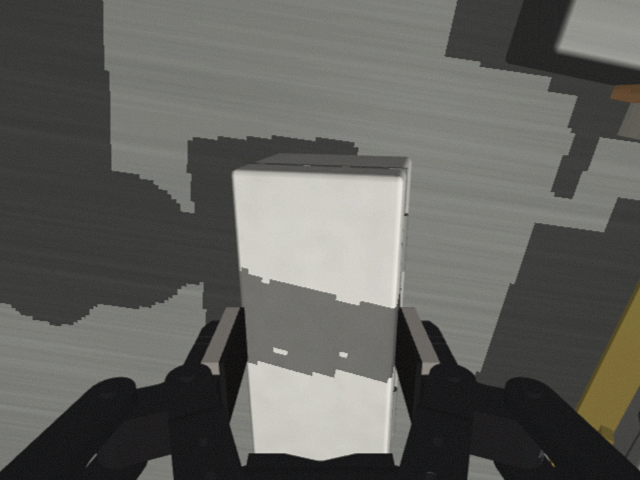

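```bash
for i in 1; do python3 -m jog '[[[0.003,0,0,0,0.5],[0.006,0,0,0,0.5],[0.006,0,0,0,0.5]]]' 60; python3 -m jog '[[[0.003,0,0,0,0.5],[0.005,0,0,0,0.5],[0.005,0,0,0,0.5]]]';  done
```

```text
t: 17.95
tool_pos: [0.6302, -0.0704, 0.0492]
tool_rot: [-1.351, 1.149, 1.29]
contact_force: [0.4, -0.5, -6.7]
opening: 0.055
t: 18.25
tool_pos: [0.6299, -0.0705, 0.0437]
tool_rot: [-1.35, 1.149, 1.291]
contact_force: [0.2, -0.1, -5.2]
opening: 0.0555
```

```bash
python3 -m jog '[[[0.003,0,0,0,0.5],[0.005,0,0,0,0.5],[0.005,0,0,0,0.5]]]' 60; python3 -m jog '[[[0.003,0,0,0,0.5],[0.005,0,0,0,0.5],[0.005,0,0,0,0.5]]]'
python3 - <<'E'
from h import *
d=snap('side','s14.png');d=snap('wrist','w14b.png')
go([.63,-.07,.04],98.4)
a=cv2.imread('pics/s14.png')[120:280,320:480]
cv2.imwrite('pics/14z.png',cv2.resize(a,None,fx=3.5,fy=3.5,interpolation=cv2.INTER_CUBIC))
E
```

```text
t: 18.55
tool_pos: [0.6296, -0.0705, 0.0381]
tool_rot: [-1.35, 1.15, 1.292]
contact_force: [0.2, 0.4, -6.5]
opening: 0.0553
t: 18.85
tool_pos: [0.63, -0.0707, 0.0343]
tool_rot: [-1.35, 1.15, 1.292]
contact_force: [-4.7, 1.7, 2.8]
opening: 0.0554
shift [-0.0057 -0.0002  0.0005] turn 0.0023 | yaw now 98.53 pos [ 0.63   -0.0707  0.0343] open 0.0551 F [-4.4  1.5  4.2] t 18.95 q [-0.22  0.25  1.74 -0.03  1.13 -1.92]
```

View pics/14z.png

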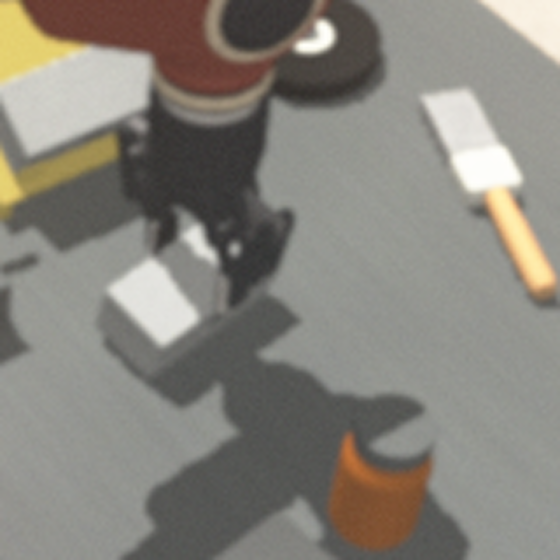

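```bash
python3 -m jog '[[[0,0,0,0,0.5],[0.003,0,0,0,0.5],[0.006,0,0,0,0.5],[0.006,0,0,0,0.5]]]' 20
python3 - <<'E'
from h import *
d=snap('wrist','w15.png')
go([.63,-.07,.04],98.4)
E
```

```text
t: 19.35
tool_pos: [0.6305, -0.0708, 0.034]
tool_rot: [-1.349, 1.151, 1.294]
contact_force: [-18.9, 6.2, 28.7]
opening: 0.0551
shift [-0.0061  0.0003  0.0006] turn 0.0026 | yaw now 98.55 pos [ 0.6305 -0.0707  0.0339] open 0.0554 F [-19.4   5.   29.5] t 19.4 q [-0.22  0.26  1.74 -0.03  1.13 -1.92]
```

View pics/w15.png

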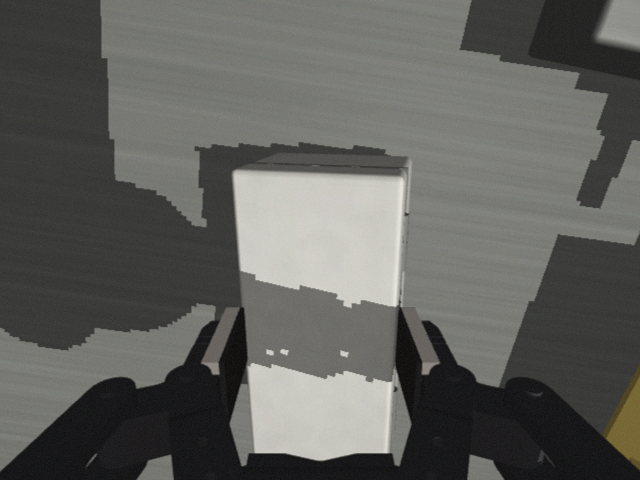

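```bash
python3 -m jog '[[[-0.004,0,0,0,0.5],[-0.004,0,0,0,-0.34],[-0.004,0,0,0,-0.37],[-0.004,0,0,0,-0.4],[-0.004,0,0,0,-0.45],[-0.004,0,0,0,-0.45]]]' 20
python3 - <<'E'
from h import *
d=snap('wrist','w16.png')
go([.63,-.07,.04],98.4)
E
```

```text
t: 20.0
tool_pos: [0.6305, -0.0705, 0.0377]
tool_rot: [-1.349, 1.151, 1.294]
contact_force: [-0.5, 1.6, -1.5]
opening: 0.0617
shift [-0.0023  0.0004  0.0005] turn 0.0027 | yaw now 98.55 pos [ 0.6305 -0.0705  0.0377] open 0.0617 F [-0.9  1.9 -0.7] t 20.05 q [-0.22  0.25  1.74 -0.03  1.13 -1.92]
```

View pics/w16.png

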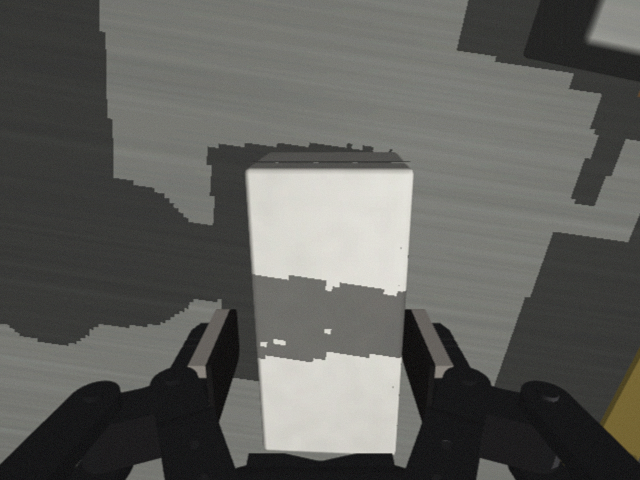

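Run:
```python
from h import *
np.set_printoptions(precision=4,suppress=True)
d=ld('w16'); X=pl(d,[(246.5,170),(413,170),(397.5,451.5),(264,450)],.044); print(X,X.mean(0))
v=X[1]+X[0]-X[2]-X[3]; print(np.degrees(np.arctan2(v[1],v[0])))
m=X.mean(0); go([m[0],m[1],.012],98.4)
d=ld('t13')
```

```text
[[ 0.5739 -0.1032  0.044 ]
 [ 0.5656 -0.0497  0.044 ]
 [ 0.6807 -0.0303  0.044 ]
 [ 0.6901 -0.0852  0.044 ]] [ 0.6276 -0.0671  0.044 ]
-170.81716461390266
shift [0.0255 0.0026 0.0047] turn 0.0027 | yaw now 98.55 pos [ 0.6305 -0.0705  0.0377] open 0.0617 F [-0.9  1.9 -0.7] t 20.05 q [-0.22  0.25  1.74 -0.03  1.13 -1.92]
```

```bash
python3 -m jog '[[[-0.005,0.002,0.002,0,-1],[-0.005,0.0025,0.0035,0,-1],[0,0.0025,0.004,0,-1],[0.015,0.0025,0.004,0,-1],[0.025,0.0025,0.0045,0,-1],[0.0255,0.0025,0.0045,0,-1],[0.0255,0.0025,0.0045,0,0.5],[0.0255,0.0025,0.0045,0,0.5],[0.0255,0.0025,0.0045,0,0.5],[0.0255,0.0025,0.0045,0,0.5],[0.0255,0.0025,0.0045,0,0.5]]]' 50
python3 - <<'E'
from h import *
go([.6276,-.0671,.012],98.4);M=Ro.from_rotvec(ctrl.get_obs()['tool_rot']).as_matrix();print(M[:,0])
E
```

```text
t: 21.15
tool_pos: [0.6283, -0.0673, 0.0128]
tool_rot: [-1.35, 1.15, 1.293]
contact_force: [-0.0, 1.0, 2.1]
opening: 0.0552
shift [0.0008 0.0007 0.0003] turn 0.0026 | yaw now 98.55 pos [ 0.6283 -0.0673  0.0128] open 0.0552 F [-0.   1.   2.1] t 21.15 q [-0.21  0.28  1.75 -0.03  1.09 -1.92]
[ 0.01554695 -0.03222    -0.99935988]
```

```bash
python3 -m jog '[[[-0.03,0,0,0,0.5],[-0.07,0,0,0,0.5],[-0.12,0,0,0,0.5],[-0.14,0,0,0,0.5],[-0.14,0,0,0,0.5]]]' 50
python3 - <<'E'
from h import *
np.set_printoptions(precision=4,suppress=True)
# base from top0: mask
d=ld('top0'); im=d['color']; roi=im[185:262,385:435].astype(int)
m=((roi.min(2)>125)&(roi.max(2)-roi.min(2)<25)).astype(np.uint8)*255
cs,_=cv2.findContours(m,cv2.RETR_EXTERNAL,cv2.CHAIN_APPROX_NONE); c=max(cs,key=cv2.contourArea)
r=cv2.minAreaRect(c+np.array([[385,185]])); print(r)
b=cv2.boxPoints(r); X=pl(d,b,.044); print(X,X.mean(0)); print(np.linalg.norm(X[0]-X[1]),np.linalg.norm(X[1]-X[2]))
go([.64,-.27,.25],98.4)
M=Ro.from_rotvec(ctrl.get_obs()['tool_rot']).as_matrix();P=ctrl.get_obs()['tool_pos']
d=imaging.get_image('wrist')
for T in ([.64,-.27,.25],[.60,-.27,.25],[.64,-.27,.3]):
    print(proj(d,X+P-np.array(T)).round().tolist())
E
```

```text
t: 21.65
tool_pos: [0.6281, -0.0632, 0.1565]
tool_rot: [-1.355, 1.146, 1.286]
contact_force: [0.1, 1.1, -5.6]
opening: 0.0551
((407.923095703125, 223.8846435546875), (53.334930419921875, 25.427120208740234), 82.87498474121094)
[[ 0.5543 -0.2511  0.044 ]
 [ 0.5623 -0.3079  0.044 ]
 [ 0.4425 -0.3213  0.044 ]
 [ 0.4347 -0.2651  0.044 ]] [ 0.4985 -0.2863  0.044 ]
0.057418915238537226 0.120561050240179
shift [-0.0861  0.0175 -0.2096] turn 0.0025 | yaw now 98.54 pos [ 0.6281 -0.0632  0.1565] open 0.0551 F [ 0.1  1.1 -5.6] t 21.65 q [-0.21  0.11  1.68 -0.03  1.32 -1.92]
[[370.0, 97.0], [297.0, 96.0], [300.0, -88.0], [382.0, -88.0]]
[[361.0, 148.0], [291.0, 147.0], [293.0, -22.0], [371.0, -22.0]]
[[366.0, 96.0], [302.0, 95.0], [305.0, -62.0], [376.0, -63.0]]
```

```bash
python3 -m jog '[[[-0.05,0.01,-0.05,0,0.5],[-0.09,0.02,-0.1,0,0.5],[-0.13,0.04,-0.14,0,0.5],[-0.13,0.05,-0.18,0,0.5],[-0.13,0.058,-0.208,0,0.5],[-0.13,0.058,-0.208,0,0.5],[-0.13,0.058,-0.208,0,0.5]]]' 50
python3 - <<'E'
from h import *
d=snap('wrist','w17.png')
go([.60,-.27,.3],98.4)
E
```

```text
t: 22.4
tool_pos: [0.596, -0.2742, 0.2852]
tool_rot: [-1.343, 1.152, 1.295]
contact_force: [0.1, 0.8, -6.4]
opening: 0.0549
shift [-0.0151 -0.0041  0.0014] turn 0.0013 | yaw now 98.47 pos [ 0.5963 -0.2724  0.285 ] open 0.0552 F [ 0.8  0.7 -6.8] t 22.45 q [-0.53  0.08  1.49 -0.02  1.54 -2.25]
```

View pics/w17.png

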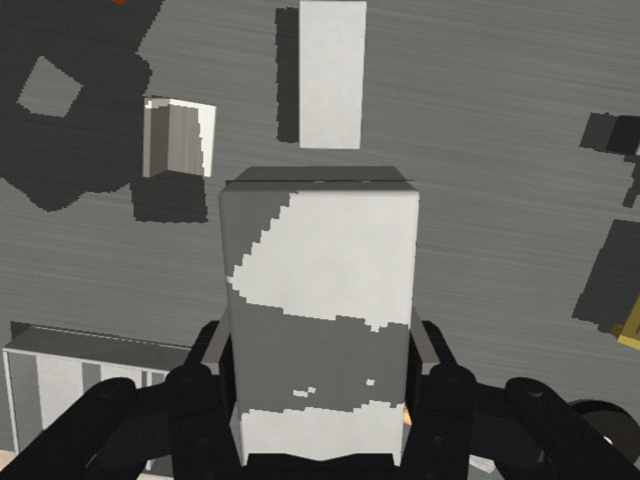

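```bash
cat >> h.py <<'E'
from scipy.optimize import least_squares
def edges(f,x0,x1,y0,y1,thr=150):
    d=ld(f); g=d['color'].astype(int).min(2)[y0:y1,x0:x1]; return d,g
E
python3 - <<'E'
from h import *
np.set_printoptions(precision=4,suppress=True)
d=ld('w17'); g=cv2.cvtColor(d['color'],cv2.COLOR_RGB2GRAY)
roi=g[0:158,285:385]; m=(roi>165).astype(np.uint8)*255
cs,_=cv2.findContours(m,cv2.RETR_EXTERNAL,cv2.CHAIN_APPROX_NONE); c=max(cs,key=cv2.contourArea)+np.array([[285,0]])
pts=c[:,0,:].astype(float); W=pl(d,pts,.044)
# edges by fit of lines in world: rotate
pk=(pts[:,1]>2)
r=cv2.minAreaRect((W[:,:2]*1000).astype(np.float32)); print(r); b=cv2.boxPoints(r)/1000; print(b,b.mean(0))
# long side lines
L=pts[(pts[:,0]<310)&(pts[:,1]>10)&(pts[:,1]<140)]; Rr=pts[(pts[:,0]>350)&(pts[:,1]>10)&(pts[:,1]<140)]
for l in (L,Rr):
    w=pl(d,l,.044); p=np.polyfit(w[:,0],w[:,1],1); print('heading',np.degrees(np.arctan(p[0])),p)
a=cv2.imread('pics/w17.png')[155:215,205:435]
cv2.imwrite('pics/17z.png',cv2.resize(a,None,fx=3.4,fy=3.4,interpolation=cv2.INTER_CUBIC))
E
```

```text
((497.95465087890625, -286.51519775390625), (118.01789093017578, 53.928070068359375), 7.444697856903076)
[[ 0.4359 -0.2674]
 [ 0.4429 -0.3209]
 [ 0.56   -0.3056]
 [ 0.553  -0.2521]] [ 0.498  -0.2865]
heading 7.4446981559396574 [ 0.1307 -0.3788]
heading 7.372399731895037 [ 0.1294 -0.3243]
```

View pics/17z.png

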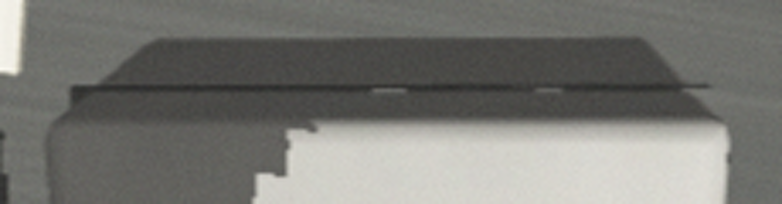

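```bash
cat >> h.py <<'E'
def heldfit(f,uv,P,M):
    d=ld(f); uv=np.array(uv,float)
    L=np.array([[0,0,-.028],[0,0,.028],[.044,0,.028],[.044,0,-.028]])
    def cor(p):
        R=Ro.from_euler('XY',[0,p[3]]).as_matrix(); return np.array(p[:3])+(R@L.T).T
    fn=lambda p:(proj(d,P+(M@cor(p).T).T)-uv).ravel()
    r=least_squares(fn,[-.03,.06,0,0]); print('end top centre in tool',r.x[:3].round(4),'tilt deg',np.degrees(r.x[3]).round(2),'res',r.fun.round(1)); return r.x
E
python3 - <<'E'
from h import *
o=ctrl.get_obs();P=o['tool_pos'];M=Ro.from_rotvec(o['tool_rot']).as_matrix(); print(M[:,0])
x=heldfit('w17',[(218.6,190.3),(419.1,190.9),(398.6,166.5),(244,166.5)],P,M)
c=P+M@np.array([x[0]+.044,x[1]-.06,x[2]]); print('bottom centre world',c,'-P',c-P)
E
```

```text
[ 0.0111663  -0.02847113 -0.99953224]
end top centre in tool [-0.0296  0.0594 -0.002 ] tilt deg -1.02 res [-1.5  0.1  1.5 -0.1 -2.8  0.1  2.8 -0.1]
bottom centre world [ 0.59740604 -0.27473322  0.27067726] -P [ 0.00108453 -0.00229822 -0.01429306]
```

Run:
```python
from h import *
go([.498,-.2861,.16],97.4)
go([.498,-.2861,.075],97.4)
```

```text
shift [0.1242 0.1001 0.0047] turn 0.0188 | yaw now 98.47 pos [ 0.5963 -0.2724  0.285 ] open 0.0552 F [ 0.8  0.7 -6.8] t 22.45 q [-0.53  0.08  1.49 -0.02  1.54 -2.25]
shift [0.2092 0.1007 0.0072] turn 0.0188 | yaw now 98.47 pos [ 0.5963 -0.2724  0.285 ] open 0.0552 F [ 0.8  0.7 -6.8] t 22.45 q [-0.53  0.08  1.49 -0.02  1.54 -2.25]
```

```bash
python3 -m jog '[[[0.02,0.04,0.002,0.019,0.5],[0.06,0.08,0.004,0.019,0.5],[0.1,0.1,0.005,0.019,0.5],[0.14,0.1,0.005,0.019,0.5],[0.17,0.1,0.006,0.019,0.5],[0.19,0.1,0.007,0.019,0.5],[0.205,0.1005,0.007,0.019,0.5],[0.209,0.1007,0.0072,0.019,0.5],[0.209,0.1007,0.0072,0.019,0.5]]]' 50
python3 - <<'E'
from h import *
go([.498,-.2861,.06],97.4)
d=snap('wrist','w18.png');d=snap('side','s18.png')
a=cv2.imread('pics/s18.png')[200:360,310:470]
cv2.imwrite('pics/18z.png',cv2.resize(a,None,fx=3.5,fy=3.5,interpolation=cv2.INTER_CUBIC))
E
```

```text
t: 23.35
tool_pos: [0.4978, -0.2851, 0.0743]
tool_rot: [-1.329, 1.159, 1.285]
contact_force: [0.1, 0.3, -5.7]
opening: 0.0551
shift [ 0.0143  0.0001 -0.0006] turn 0.0009 | yaw now 97.45 pos [ 0.4978 -0.2851  0.0743] open 0.0551 F [ 0.1  0.3 -5.7] t 23.35 q [-0.64  0.07  1.87 -0.02  1.18 -2.34]
```

View pics/w18.png

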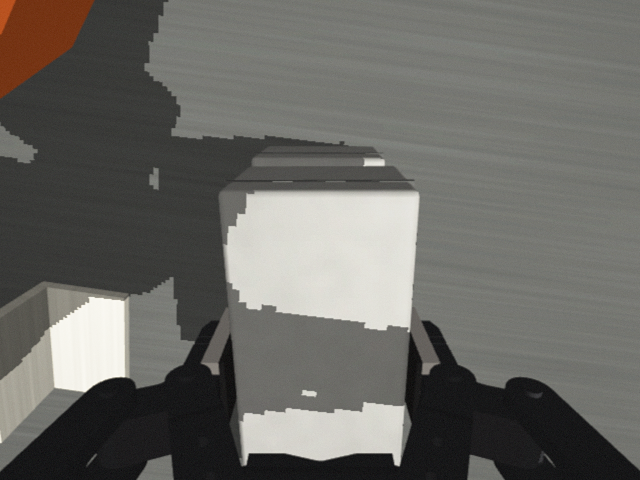

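View pics/18z.png

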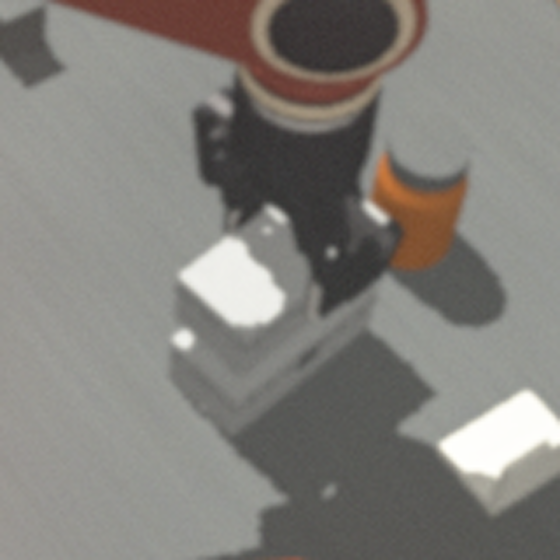

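Run:
```python
from h import *
np.set_printoptions(precision=4,suppress=True)
d=ld('w18')
E=pl(d,[(252,165),(385,165)],.044); print('base end',E,E.mean(0))
b=cv2.imread('pics/w18.png')[135:205,205:435]
cv2.imwrite('pics/18w.png',cv2.resize(b,None,fx=3.4,fy=3.4,interpolation=cv2.INTER_CUBIC))
H=pl(d,[(240,168),(402,168)],.0743-.0133); print('held end',H,H.mean(0))
c=np.array([.498,-.2865]);h=np.radians(7.4);print('expected end',c-.06*np.array([np.cos(h),np.sin(h)]))
```

```text
base end [[ 0.4453 -0.3213  0.044 ]
 [ 0.4379 -0.267   0.044 ]] [ 0.4416 -0.2941  0.044 ]
held end [[ 0.444  -0.3228  0.061 ]
 [ 0.4359 -0.263   0.061 ]] [ 0.4399 -0.2929  0.061 ]
expected end [ 0.4385 -0.2942]
```

View pics/18w.png

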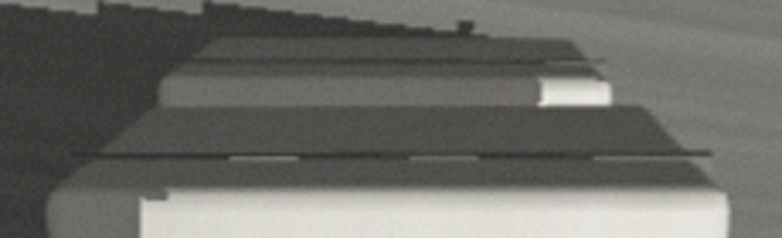

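```bash
python3 -m jog '[[[0.008,0,-0.001,0,0.5],[0.014,0,-0.001,0,0.5],[0.016,0,-0.001,0,0.5],[0.016,0,-0.001,0,0.5]]]' 50; python3 -m jog '[[[0.0015,0,0,0,0.5],[0.0015,0,0,0,0.5]]]'
```

```text
t: 23.85
tool_pos: [0.4989, -0.2876, 0.0598]
tool_rot: [-1.331, 1.16, 1.282]
contact_force: [0.2, 0.6, -6.1]
opening: 0.0553
t: 24.05
tool_pos: [0.4988, -0.2876, 0.0581]
tool_rot: [-1.331, 1.16, 1.282]
contact_force: [-0.3, 0.2, -6.4]
opening: 0.0551
```

Run:
```python
from h import *
go([.498,-.2863,.0575],97.4)
```

```text
shift [0.0006 0.0006 0.0014] turn 0.0001 | yaw now 97.41 pos [ 0.4988 -0.2876  0.0581] open 0.0551 F [-0.3  0.2 -6.4] t 24.05 q [-0.64  0.09  1.88 -0.02  1.15 -2.34]
```

```bash
python3 -m jog '[[[0,0.0006,0.0013,0,0.5],[0.0005,0.0006,0.0013,0,0.5]]]' 50; python3 -m jog '[[[0.001,0,0,0,0.5],[0.001,0,0,0,0.5]]]'; python3 -m jog '[[[0.001,0,0,0,0.5],[0.001,0,0,0,0.5]]]'
```

```text
t: 24.25
tool_pos: [0.498, -0.2863, 0.0577]
tool_rot: [-1.331, 1.16, 1.282]
contact_force: [0.4, 0.6, -6.8]
opening: 0.0553
t: 24.45
tool_pos: [0.4981, -0.2864, 0.0568]
tool_rot: [-1.331, 1.16, 1.282]
contact_force: [-0.3, 0.1, -5.3]
opening: 0.0553
t: 24.65
tool_pos: [0.4982, -0.2865, 0.0567]
tool_rot: [-1.331, 1.159, 1.282]
contact_force: [-2.5, 1.6, 2.0]
opening: 0.055
```

```bash
python3 -m jog '[[[-0.0005,0,0,0,-0.2],[-0.0005,0,0,0,-0.35],[-0.0005,0,0,0,-0.4],[-0.0005,0,0,0,-0.5],[-0.0005,0,0,0,-0.8],[-0.0005,0,0,0,-1],[-0.0005,0,0,0,-1],[-0.0005,0,0,0,-1]]]' 30; python3 -m jog '[[[-0.03,0,-0.001,0,-1],[-0.07,0,-0.002,0,-1],[-0.11,0,-0.003,0,-1],[-0.15,-0.04,-0.004,0,-1],[-0.17,-0.06,-0.004,0,-1],[-0.17,-0.06,-0.004,0,-1]]]'
python3 - <<'E'
from h import *
d=snap('wrist','w19.png')
go([.498,-.2863,.0575],97.4)
E
```

```text
t: 25.45
tool_pos: [0.4983, -0.2865, 0.0572]
tool_rot: [-1.331, 1.159, 1.282]
contact_force: [-0.5, -1.0, 0.4]
opening: 0.0852
t: 26.05
tool_pos: [0.5602, -0.2786, 0.2336]
tool_rot: [-1.34, 1.156, 1.275]
contact_force: [-0.3, -0.5, 0.4]
opening: 0.0853
shift [0.172  0.0625 0.0055] turn 0.0015 | yaw now 97.48 pos [ 0.558  -0.2782  0.2303] open 0.0856 F [ 0.   0.2 -1.2] t 26.1 q [-0.57  0.03  1.64 -0.02  1.44 -2.27]
```

View pics/w19.png

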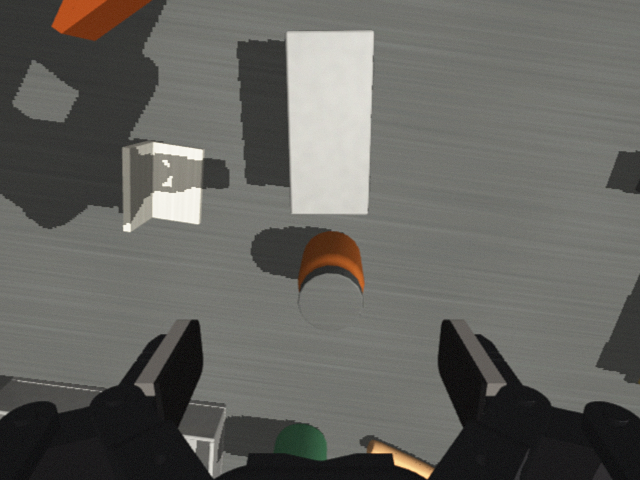

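Run:
```python
from h import *
np.set_printoptions(precision=4,suppress=True)
d=ld('w19'); g=cv2.cvtColor(d['color'],cv2.COLOR_RGB2GRAY)
roi=g[15:225,270:390]; m=(roi>150).astype(np.uint8)*255
cs,_=cv2.findContours(m,cv2.RETR_EXTERNAL,cv2.CHAIN_APPROX_NONE); c=max(cs,key=cv2.contourArea)+np.array([[270,15]])
W=pl(d,c[:,0,:].astype(float),.088)
r=cv2.minAreaRect((W[:,:2]*1000).astype(np.float32)); print(r)
go([.5703,.0839,.25],87.65)
c,s=np.cos(.041),np.sin(.041)
X=np.array([.649,.166])-.0668*np.array([s,c]); print('low case grasp xy',X)
go([X[0],X[1],.22],87.65)
```

```text
((498.46490478515625, -285.87994384765625), (118.29364776611328, 54.78489685058594), 7.830316543579102)
shift [-0.0308 -0.0597  0.3566] turn 0.1716 | yaw now 97.48 pos [ 0.558  -0.2782  0.2303] open 0.0856 F [ 0.   0.2 -1.2] t 26.1 q [-0.57  0.03  1.64 -0.02  1.44 -2.27]
low case grasp xy [0.6463 0.0993]
shift [-0.0001 -0.1367  0.3629] turn 0.1716 | yaw now 97.48 pos [ 0.558  -0.2782  0.2303] open 0.0856 F [ 0.   0.2 -1.2] t 26.1 q [-0.57  0.03  1.64 -0.02  1.44 -2.27]
```

```bash
python3 -m jog '[[[-0.01,-0.02,0.05,0.05,-1],[-0.01,-0.05,0.1,0.1,-1],[-0.01,-0.08,0.15,0.15,-1],[-0.01,-0.1,0.2,0.17,-1],[-0.01,-0.12,0.25,0.172,-1],[0,-0.137,0.3,0.172,-1],[0,-0.137,0.363,0.172,-1],[0,-0.137,0.363,0.172,-1],[0,-0.137,0.363,0.172,-1],[0,-0.137,0.363,0.172,-1]]]' 40
python3 - <<'E'
from h import *
np.set_printoptions(precision=4,suppress=True)
d=snap('wrist','w20.png')
go([.6463,.0996,.07],87.65)
print(Ro.from_rotvec(ctrl.get_obs()['tool_rot']).as_matrix()[:,0])
E
```

```text
t: 27.1
tool_pos: [0.645, 0.0997, 0.2174]
tool_rot: [-1.209, 1.242, 1.156]
contact_force: [-0.3, 0.3, -0.4]
opening: 0.0851
shift [0.1479 0.0012 0.0056] turn -0.0004 | yaw now 87.63 pos [0.6454 0.0987 0.218 ] open 0.0855 F [-0.1 -0.6  0.4] t 27.15 q [ 0.05  0.12  1.56 -0.03  1.45 -1.47]
[ 0.0125 -0.0322 -0.9994]
```

View pics/w20.png

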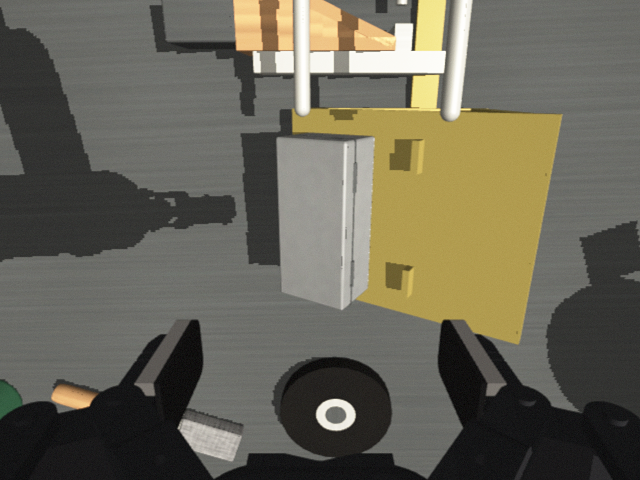

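```bash
python3 - <<'E'
from h import *
np.set_printoptions(precision=4,suppress=True)
d=ld('w20')
c,s=np.cos(.041),np.sin(.041)
for p,z in [([(278,137),(282,292)],.0674),([(347,141),(342,308)],.0954)]:
    X=pl(d,p,z); v=X[:,:2]-np.array([.649,.166]); print(X,(np.c_[v@[s,c],v@[-c,s]]*1000).round(1))
E
python3 -m jog '[[[0.04,0.0005,0.001,0,-1],[0.08,0.001,0.003,0,-1],[0.11,0.001,0.004,0,-1],[0.13,0.0012,0.005,0,-1],[0.14,0.0012,0.0055,0,-1],[0.148,0.0012,0.0056,0,-1],[0.148,0.0012,0.0056,0,-1]]]' 40
python3 - <<'E'
from h import *
d=snap('wrist','w21.png')
go([.6463,.0996,.0485],87.65)
E
```

```text
[[0.587  0.0681 0.0674]
 [0.7049 0.0625 0.0674]] [[-100.4   57.9]
 [-101.1  -60.1]]
[[0.5885 0.1145 0.0954]
 [0.7047 0.1088 0.0954]] [[-53.9  58.3]
 [-54.8 -58. ]]
t: 27.85
tool_pos: [0.6461, 0.0986, 0.0694]
tool_rot: [-1.207, 1.243, 1.153]
contact_force: [-0.1, -0.3, 1.0]
opening: 0.0854
shift [0.022  0.0008 0.0014] turn -0.0014 | yaw now 87.57 pos [0.6468 0.0989 0.0705] open 0.0854 F [0.6 0.3 0. ] t 27.9 q [ 0.05  0.26  1.67 -0.04  1.21 -1.46]
```

View pics/w21.png

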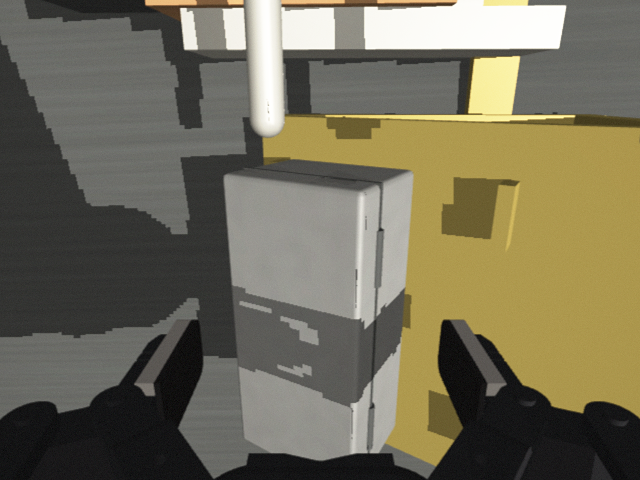

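```bash
python3 -m jog '[[[0.006,0.0005,0.001,0,-1],[0.012,0.0008,0.001,0,-1],[0.016,0.0008,0.0012,0,-1],[0.016,0.0008,0.0012,0,-1]]]' 40;  python3 -m jog '[[[0.003,0,0,0,-1],[0.003,0,0,0,-1]]]'; python3 -m jog '[[[0.002,0,0,0,-1],[0.002,0,0,0,-1]]]'
```

```text
t: 28.3
tool_pos: [0.646, 0.0997, 0.0539]
tool_rot: [-1.208, 1.242, 1.153]
contact_force: [-1.1, -0.7, -0.6]
opening: 0.0854
t: 28.5
tool_pos: [0.6465, 0.0998, 0.0532]
tool_rot: [-1.208, 1.242, 1.153]
contact_force: [-5.8, -0.1, 9.8]
opening: 0.0854
t: 28.7
tool_pos: [0.6466, 0.0998, 0.0532]
tool_rot: [-1.209, 1.242, 1.155]
contact_force: [-6.5, -1.7, 8.8]
opening: 0.0853
```

```bash
python3 -m jog '[[[-0.005,0,-0.002,0,-0.9],[-0.005,0,-0.004,0,-0.74],[-0.003,0,-0.004,0,-0.74],[-0.001,0,-0.004,0,-0.74],[0.0005,0,-0.004,0,-0.74],[0.0005,0,-0.004,0,-0.74]]]' 40
python3 - <<'E'
from h import *
d=snap('wrist','w22.png')
go([.6463,.0958,.0515],87.65)
print(Ro.from_rotvec(ctrl.get_obs()['tool_rot']).as_matrix()[:,0])
E
```

```text
t: 29.3
tool_pos: [0.6461, 0.0958, 0.0523]
tool_rot: [-1.208, 1.243, 1.155]
contact_force: [0.2, -0.2, 1.0]
opening: 0.0744
shift [ 0.0009 -0.0001  0.    ] turn 0.0004 | yaw now 87.67 pos [0.6462 0.0958 0.0524] open 0.0744 F [ 0.4 -0.2 -0.2] t 29.35 q [ 0.05  0.28  1.68 -0.04  1.18 -1.47]
[ 0.01157515 -0.03213868 -0.99941639]
```

View pics/w22.png

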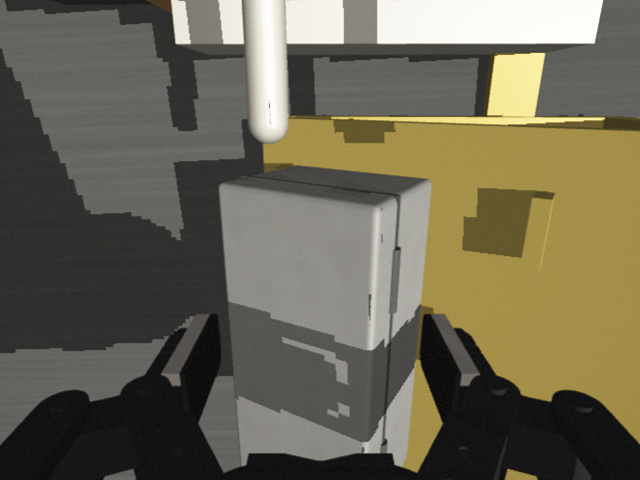

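```bash
python3 -m jog '[[[0.002,0,0,0,-0.74],[0.002,0,0,0,-0.74]]]' 40; python3 -m jog '[[[0,0,0,0,-0.66],[0,0,0,0,-0.66]]]'; python3 -m jog '[[[0,0,0,0,0.5],[0,0,0,0,0.5],[0,0,0,0,0.5]]]'
```

```text
t: 29.55
tool_pos: [0.6466, 0.0959, 0.0518]
tool_rot: [-1.209, 1.242, 1.155]
contact_force: [-2.7, -0.3, 6.1]
opening: 0.0744
t: 29.75
tool_pos: [0.6469, 0.096, 0.0521]
tool_rot: [-1.209, 1.241, 1.155]
contact_force: [1.0, -0.0, 2.4]
opening: 0.0709
t: 30.05
tool_pos: [0.6471, 0.0968, 0.0532]
tool_rot: [-1.208, 1.24, 1.155]
contact_force: [-3.3, 1.7, 6.9]
opening: 0.0659
```

```bash
python3 -m jog '[[[0,0,0,0,0.5],[0,0,0,0,0.5]]]' 60; python3 -m jog '[[[-0.003,0,0,0,0.5],[-0.006,0,0,0,0.5],[-0.01,0,0,0,0.5],[-0.015,0,0,0,0.5],[-0.02,0,0,0,0.5],[-0.02,0,0,0,0.5]]]'
python3 - <<'E'
from h import *
d=snap('wrist','w23.png')
go([.63,-.07,.18],97.5)
E
```

```text
t: 30.25
tool_pos: [0.647, 0.0968, 0.0535]
tool_rot: [-1.208, 1.24, 1.156]
contact_force: [-2.7, -0.6, 5.1]
opening: 0.0648
t: 30.85
tool_pos: [0.6476, 0.0975, 0.0748]
tool_rot: [-1.208, 1.239, 1.154]
contact_force: [0.3, -0.2, -5.1]
opening: 0.0649
shift [-0.1008  0.009  -0.171 ] turn -0.1713 | yaw now 87.68 pos [0.6473 0.0974 0.0743] open 0.0648 F [ 0.1 -0.7 -5.5] t 30.9 q [ 0.05  0.25  1.66 -0.03  1.21 -1.47]
```

View pics/w23.png

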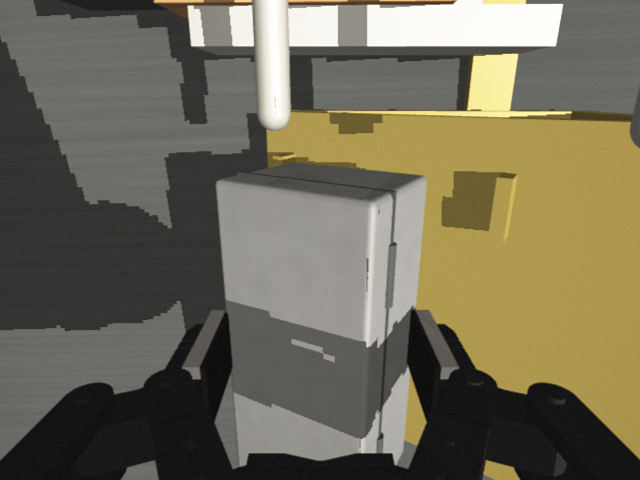

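```bash
python3 -m jog '[[[-0.02,0,0,0,0.5],[-0.045,0,0,0,0.5],[-0.07,0,-0.005,0,0.5],[-0.075,0.002,-0.03,-0.03,0.5],[-0.075,0.004,-0.06,-0.06,0.5],[-0.075,0.006,-0.09,-0.1,0.5],[-0.07,0.008,-0.12,-0.13,0.5],[-0.06,0.009,-0.15,-0.16,0.5],[-0.05,0.009,-0.165,-0.171,0.5],[-0.04,0.009,-0.171,-0.171,0.5],[-0.03,0.009,-0.171,-0.171,0.5],[-0.03,0.009,-0.171,-0.171,0.5]]]' 60
python3 - <<'E'
from h import *
d=snap('wrist','w24.png')
go([.63,-.07,.05],97.5)
E
```

```text
t: 32.1
tool_pos: [0.6295, -0.071, 0.1067]
tool_rot: [-1.331, 1.16, 1.285]
contact_force: [-0.1, 0.3, -5.4]
opening: 0.0647
shift [0.0577 0.0005 0.0027] turn 0.0007 | yaw now 97.54 pos [ 0.6302 -0.0709  0.1078] open 0.0647 F [-0.2  0.4 -5.3] t 32.15 q [-0.22  0.17  1.7  -0.03  1.25 -1.91]
```

View pics/w24.png

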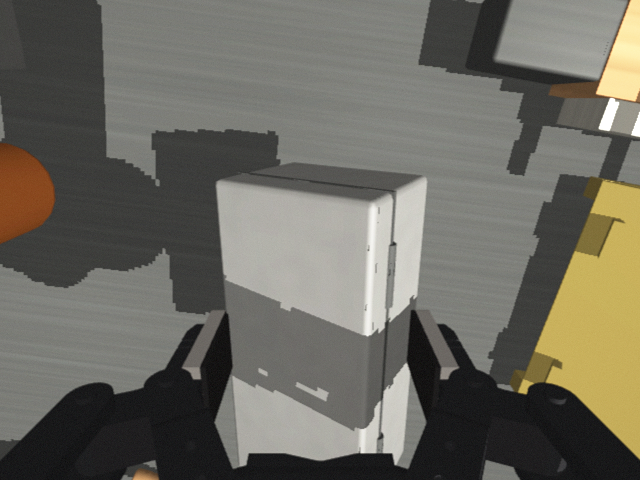

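```bash
python3 -m jog '[[[0.02,0,0.001,0,0.5],[0.04,0,0.002,0,0.5],[0.06,0,0.003,0,0.5],[0.07,0,0.003,0,0.5],[0.075,0,0.003,0,0.5],[0.075,0,0.003,0,0.5]]]' 60; python3 -m jog '[[[0.004,0,0,0,0.5],[0.006,0,0,0,0.5],[0.006,0,0,0,0.5]]]'
```

```text
t: 32.75
tool_pos: [0.6307, -0.0697, 0.0326]
tool_rot: [-1.333, 1.159, 1.285]
contact_force: [-0.6, 0.2, -4.5]
opening: 0.0649
t: 33.05
tool_pos: [0.631, -0.07, 0.027]
tool_rot: [-1.333, 1.159, 1.284]
contact_force: [-1.1, -0.7, -5.0]
opening: 0.0646
```

```bash
python3 -m jog '[[[0.002,0,0,0,0.5],[0.004,0,0,0,0.5],[0.004,0,0,0,0.5]]]' 60; python3 -m jog '[[[0.002,0,0,0,0.5],[0.003,0,0,0,0.5]]]' 30; python3 -m jog '[[[0.003,0,0,0,0.5],[0.004,0,0,0,0.5],[0.004,0,0,0,0.5]]]' 20
```

```text
t: 33.35
tool_pos: [0.6315, -0.0702, 0.0253]
tool_rot: [-1.333, 1.159, 1.284]
contact_force: [-6.2, 1.4, 5.9]
opening: 0.0645
t: 33.55
tool_pos: [0.6321, -0.0703, 0.0251]
tool_rot: [-1.333, 1.159, 1.284]
contact_force: [-9.1, 2.2, 12.8]
opening: 0.0651
t: 33.85
tool_pos: [0.6322, -0.0704, 0.0251]
tool_rot: [-1.332, 1.16, 1.286]
contact_force: [-11.9, 3.0, 15.3]
opening: 0.0649
```

```bash
python3 -m jog '[[[0.004,0,0,0,-0.5],[0.006,0,0,0,-0.54],[0.008,0,0,0,-0.56],[0.008,0,0,0,-0.56]]]' 20
python3 - <<'E'
from h import *
d=snap('wrist','w25.png')
go([.63,-.07,.05],97.5)
E
```

```text
t: 34.25
tool_pos: [0.6344, -0.0697, 0.0201]
tool_rot: [-1.333, 1.156, 1.283]
contact_force: [1.0, 4.4, 1.4]
opening: 0.0662
shift [-0.0305  0.0039 -0.0004] turn 0.0007 | yaw now 97.54 pos [ 0.6342 -0.0699  0.0195] open 0.0669 F [ 0.9  4.5 -0.1] t 34.3 q [-0.22  0.28  1.73 -0.03  1.11 -1.91]
```

View pics/w25.png

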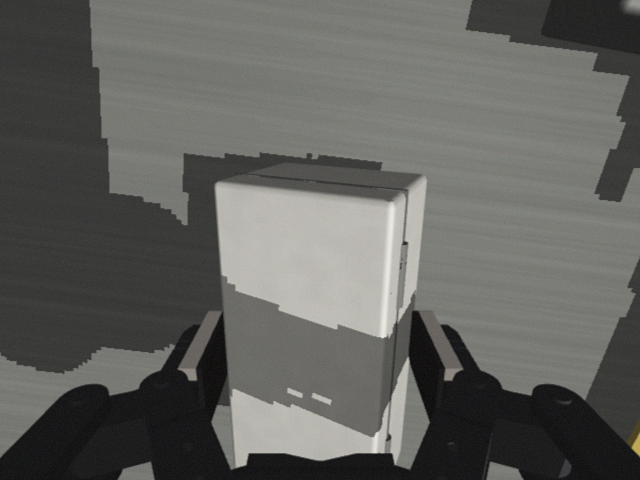

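```bash
python3 -m jog '[[[0.002,0,0,0,-0.56],[0.004,0,0,0,-0.58],[0.006,0,0,0,-0.6],[0.006,0,0,0,-0.62]]]' 20
python3 - <<'E'
from h import *
d=snap('wrist','w26.png')
go([.63,-.07,.05],97.5)
E
```

```text
t: 34.7
tool_pos: [0.6343, -0.0706, 0.0131]
tool_rot: [-1.334, 1.157, 1.283]
contact_force: [-0.1, 0.8, -1.1]
opening: 0.0691
shift [-0.0368  0.0038 -0.    ] turn 0.0007 | yaw now 97.54 pos [ 0.6343 -0.0705  0.0132] open 0.0693 F [-0.9  1.1 -0.2] t 34.75 q [-0.22  0.29  1.73 -0.03  1.1  -1.91]
```

View pics/w26.png

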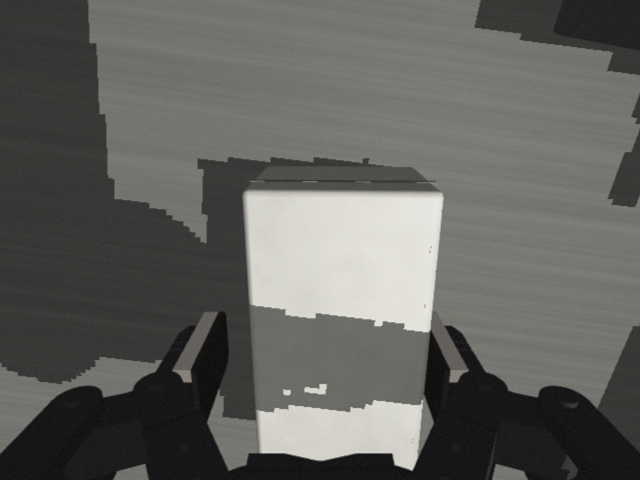

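Run:
```python
from h import *
np.set_printoptions(precision=4,suppress=True)
d=ld('w26'); X=pl(d,[(244.5,191),(442.5,192)],.044); print(X,np.linalg.norm(X[1]-X[0]))
v=X[1]-X[0]; h=np.arctan2(-v[0],v[1]); print(np.degrees(h))
L=pl(d,[(245,200),(260,450),(442,200),(417,450)],.044); 
for a,b in ((L[0],L[1]),(L[2],L[3])): print(np.degrees(np.arctan2(b[1]-a[1],b[0]-a[0])))
h=np.radians(7.5)
c=X.mean(0)[:2]+.06*np.array([np.cos(h),np.sin(h)]); print(c)
go([c[0],c[1],.0125],97.6)
```

```text
[[ 0.5781 -0.0978  0.044 ]
 [ 0.571  -0.0449  0.044 ]] 0.05337831636313216
7.624776110976871
7.482956310623802
7.4552326052711315
[ 0.634  -0.0635]
shift [ 0.0005 -0.0007  0.007 ] turn -0.0011 | yaw now 97.54 pos [ 0.6343 -0.0705  0.0132] open 0.0693 F [-0.9  1.1 -0.2] t 34.75 q [-0.22  0.29  1.73 -0.03  1.1  -1.91]
```

```bash
python3 -m jog '[[[0,0,0.003,0,-1],[0,-0.0005,0.0065,0,-1],[0.0005,-0.0005,0.0065,0,-1],[0.0005,-0.0005,0.0065,0,0.5],[0.0005,-0.0005,0.0065,0,0.5],[0.0005,-0.0005,0.0065,0,0.5],[0.0005,-0.0005,0.0065,0,0.5]]]' 50
python3 - <<'E'
from h import *
go([.634,-.0635,.0125],97.5)
E
python3 -m jog '[[[-0.03,0,0,0,0.5],[-0.07,0,0,0,0.5],[-0.11,0,0,0,0.5],[-0.16,0,-0.04,0,0.5],[-0.2,0.01,-0.09,0,0.5],[-0.24,0.03,-0.14,0,0.5],[-0.27,0.05,-0.19,0,0.5],[-0.28,0.063,-0.212,0,0.5],[-0.28,0.063,-0.212,0,0.5],[-0.28,0.063,-0.212,0,0.5]]]' 50;  python3 - <<'E'
from h import *
d=snap('wrist','w27.png')
go([.60,-.27,.3],97.5)
a=cv2.imread('pics/w27.png')[155:215,205:435]
cv2.imwrite('pics/27z.png',cv2.resize(a,None,fx=3.4,fy=3.4,interpolation=cv2.INTER_CUBIC))
E
```

```text
t: 35.45
tool_pos: [0.6343, -0.0643, 0.0131]
tool_rot: [-1.334, 1.157, 1.282]
contact_force: [-0.3, -0.8, 2.2]
opening: 0.0553
shift [0.0006 0.0002 0.0009] turn 0.0006 | yaw now 97.53 pos [ 0.6343 -0.0643  0.0131] open 0.0553 F [-0.3 -0.8  2.2] t 35.45 q [-0.21  0.29  1.73 -0.03  1.1  -1.9 ]
t: 36.45
tool_pos: [0.5947, -0.2787, 0.3006]
tool_rot: [-1.334, 1.161, 1.275]
contact_force: [0.1, 0.2, -5.5]
opening: 0.0552
shift [-0.0015 -0.0059  0.0055] turn -0.0026 | yaw now 97.35 pos [ 0.5949 -0.2762  0.2986] open 0.0554 F [ 1.4  0.1 -6. ] t 36.5 q [-0.54  0.08  1.48 -0.02  1.56 -2.24]
```

View pics/w27.png

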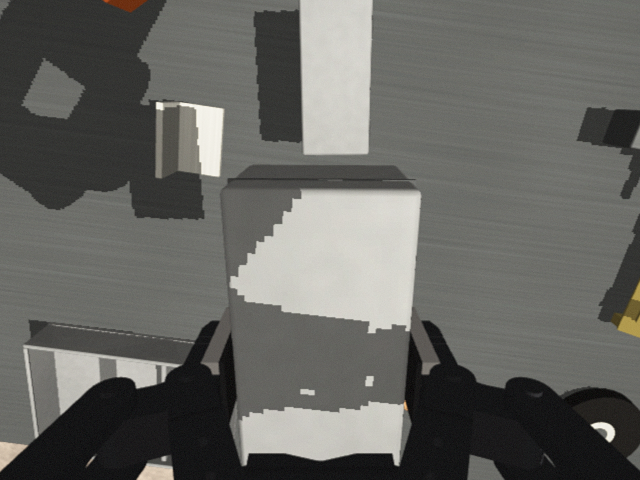

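View pics/27z.png

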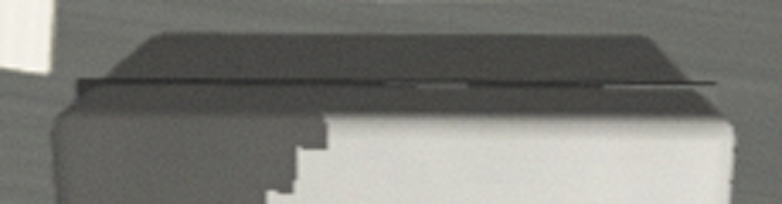

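Run:
```python
from h import *
go([.4988,-.2865,.118],97.6)
```

```text
shift [0.1794 0.0985 0.0076] turn -0.0043 | yaw now 97.35 pos [ 0.5949 -0.2762  0.2986] open 0.0554 F [ 1.4  0.1 -6. ] t 36.5 q [-0.54  0.08  1.48 -0.02  1.56 -2.24]
```

```bash
python3 -m jog '[[[0.01,0.04,0.002,-0.004,0.5],[0.04,0.08,0.004,-0.004,0.5],[0.08,0.098,0.005,-0.004,0.5],[0.12,0.0985,0.006,-0.004,0.5],[0.15,0.0985,0.007,-0.004,0.5],[0.17,0.0985,0.0075,-0.004,0.5],[0.179,0.0985,0.0076,-0.004,0.5],[0.179,0.0985,0.0076,-0.004,0.5],[0.179,0.0985,0.0076,-0.004,0.5]]]' 50
python3 - <<'E'
from h import *
d=snap('wrist','w28.png')
go([.4988,-.2865,.104],97.6)
a=cv2.imread('pics/w28.png')[135:205,205:435]
cv2.imwrite('pics/28z.png',cv2.resize(a,None,fx=3.4,fy=3.4,interpolation=cv2.INTER_CUBIC))
E
```

```text
t: 37.4
tool_pos: [0.4993, -0.2862, 0.1189]
tool_rot: [-1.335, 1.156, 1.283]
contact_force: [0.7, -0.7, -5.3]
opening: 0.0552
shift [0.0157 0.001  0.0008] turn 0.0001 | yaw now 97.61 pos [ 0.4997 -0.2867  0.1198] open 0.055 F [ 0.1 -0.2 -3.6] t 37.45 q [-0.64  0.01  1.85 -0.02  1.25 -2.34]
```

View pics/28z.png

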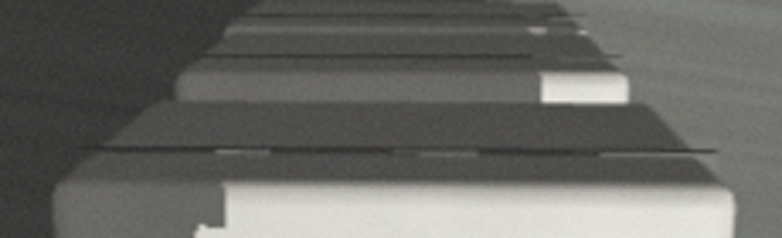

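```bash
python3 -m jog '[[[0.006,0.001,0.0005,0,0.5],[0.012,0.001,0.0008,0,0.5],[0.0157,0.001,0.0008,0,0.5],[0.0157,0.001,0.0008,0,0.5]]]' 50
python3 - <<'E'
from h import *
go([.4988,-.2866,.1022],97.6)
E
```

```text
t: 37.85
tool_pos: [0.4983, -0.2862, 0.1031]
tool_rot: [-1.335, 1.156, 1.282]
contact_force: [-0.6, 1.0, -5.5]
opening: 0.055
shift [ 0.0009 -0.0004 -0.0005] turn 0.0 | yaw now 97.6 pos [ 0.4983 -0.2862  0.1031] open 0.055 F [-0.6  1.  -5.5] t 37.85 q [-0.64  0.03  1.86 -0.02  1.22 -2.34]
```

```bash
python3 -m jog '[[[0.001,-0.0004,-0.0004,0,0.5],[0.001,-0.0004,-0.0004,0,0.5]]]' 50; python3 -m jog '[[[0.001,0,0,0,0.5],[0.001,0,0,0,0.5]]]'; python3 -m jog '[[[0.0005,0,0,0,0.5],[0.0005,0,0,0,0.5]]]'
```

```text
t: 38.05
tool_pos: [0.4987, -0.2865, 0.1018]
tool_rot: [-1.335, 1.156, 1.283]
contact_force: [0.8, 0.2, -5.4]
opening: 0.0552
t: 38.25
tool_pos: [0.4989, -0.2867, 0.1012]
tool_rot: [-1.335, 1.156, 1.282]
contact_force: [-0.1, 0.8, -5.2]
opening: 0.0553
t: 38.45
tool_pos: [0.4989, -0.2867, 0.1011]
tool_rot: [-1.335, 1.156, 1.282]
contact_force: [-1.2, 0.7, -1.4]
opening: 0.0548
```

Contact begins at the expected height; seat it 0.5 mm more and release.

```bash
python3 -m jog '[[[0.0007,0,0,0,0.5],[0.0007,0,0,0,0.5]]]'; python3 -m jog '[[[0,0,0,0,-0.2],[0,0,0,0,-0.35],[0,0,0,0,-0.4],[0,0,0,0,-0.5],[0,0,0,0,-0.8],[0,0,0,0,-1],[0,0,0,0,-1],[0,0,0,0,-1]]]' 30; python3 -m jog '[[[-0.03,0,-0.001,0,-1],[-0.07,0,-0.002,0,-1],[-0.11,0,-0.003,0,-1],[-0.15,-0.04,-0.004,0,-1],[-0.17,-0.06,-0.004,0,-1],[-0.17,-0.06,-0.004,0,-1],[-0.17,-0.06,-0.004,0,-1]]]'
python3 - <<'E'
from h import *
np.set_printoptions(precision=4,suppress=True)
d=snap('wrist','w29.png'); g=cv2.cvtColor(d['color'],cv2.COLOR_RGB2GRAY)
go([.498,-.2863,.0575],97.4)
m=(g>150).astype(np.uint8)*255; m[330:]=0
cs,_=cv2.findContours(m,cv2.RETR_EXTERNAL,cv2.CHAIN_APPROX_NONE); c=max(cs,key=cv2.contourArea)
W=pl(d,c[:,0,:].astype(float),.132); print(cv2.minAreaRect((W[:,:2]*1000).astype(np.float32)))
E
```

```text
t: 38.65
tool_pos: [0.499, -0.2868, 0.1011]
tool_rot: [-1.335, 1.156, 1.283]
contact_force: [-3.1, 1.8, 2.4]
opening: 0.0554
t: 39.45
tool_pos: [0.499, -0.2868, 0.1011]
tool_rot: [-1.335, 1.156, 1.283]
contact_force: [-0.6, 0.0, 0.2]
opening: 0.0853
t: 40.15
tool_pos: [0.5566, -0.2778, 0.2717]
tool_rot: [-1.336, 1.156, 1.283]
contact_force: [0.2, 0.4, -0.8]
opening: 0.0854
shift [0.2121 0.0601 0.0053] turn 0.0036 | yaw now 97.61 pos [ 0.5556 -0.2776  0.2702] open 0.0853 F [-0.9  0.2 -0.1] t 40.2 q [-0.58  0.01  1.59 -0.02  1.51 -2.28]
((498.87640380859375, -286.1410827636719), (118.06403350830078, 54.735069274902344), 7.539577484130859)
```

View pics/w29.png

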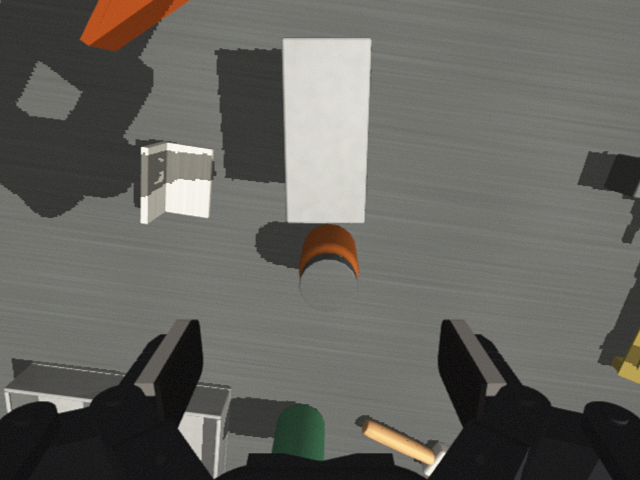

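```bash
python3 -m jog '[[[-0.03,-0.04,0.04,0,-1],[-0.05,-0.06,0.08,0,-1],[-0.05,-0.06,0.12,0,-1],[-0.05,-0.06,0.16,0,-1],[-0.05,-0.06,0.19,0,-1],[-0.05,-0.06,0.19,0,-1],[-0.05,-0.06,0.19,0,-1]]]'
python3 - <<'E'
from h import *
snap('side','s30.png');snap('top','t30.png');snap('wrist','w30.png')
a=cv2.imread('pics/s30.png')[70:350,220:500];b=cv2.imread('pics/t30.png')[95:270,160:480]
cv2.imwrite('pics/30a.png',cv2.resize(a,None,fx=2.1,fy=2.1,interpolation=cv2.INTER_CUBIC))
cv2.imwrite('pics/30b.png',cv2.resize(b,None,fx=2.4,fy=2.4,interpolation=cv2.INTER_CUBIC))
E
```

```text
t: 40.9
tool_pos: [0.5882, -0.0799, 0.3131]
tool_rot: [-1.332, 1.158, 1.288]
contact_force: [-0.3, -0.2, 0.3]
opening: 0.0853
```

View pics/30a.png

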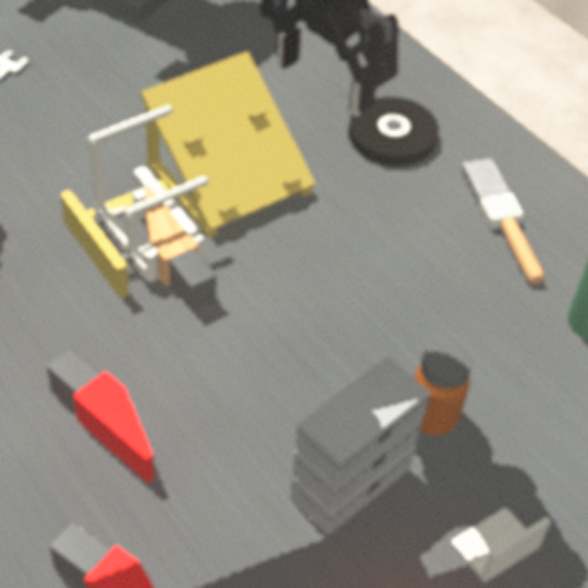

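View pics/30b.png

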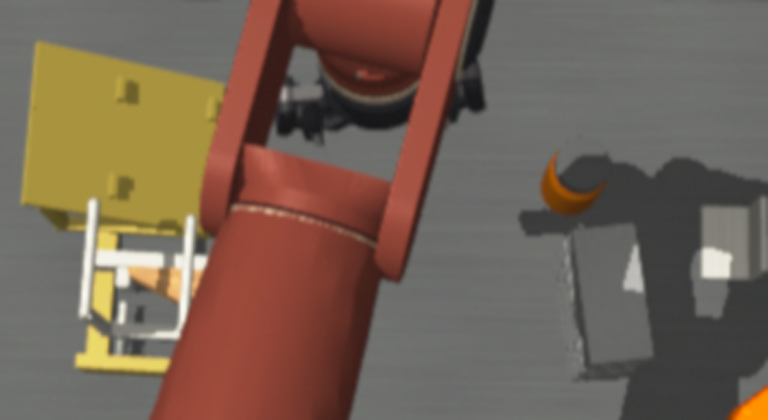

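View pics/w30.png

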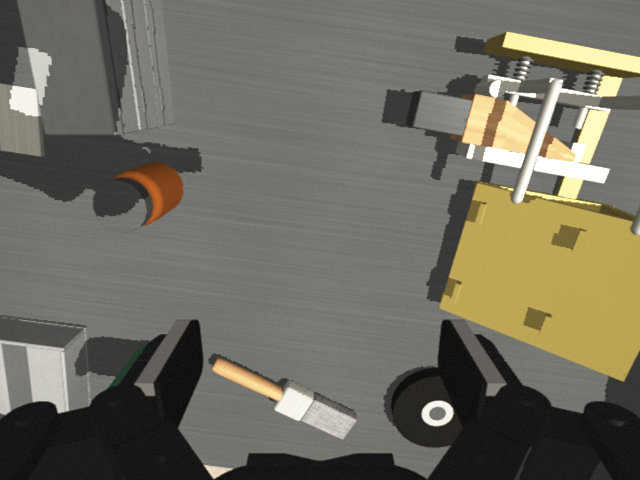

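Run:
```python
from h import *
np.set_printoptions(precision=4,suppress=True)
d=ld('w30'); print('roller',pl(d,[(495,90)],.047),'wedge block',pl(d,[(418,95),(478,100),(467,136),(414,124)],.045).mean(0))
print(ctrl.get_obs()['t'],np.abs(ctrl.get_obs()['dq']).max()); print(ctrl.finish_job())
```

```text
roller [[0.4797 0.0583 0.047 ]] wedge block [0.5064 0.0178 0.045 ]
41.05 0.013504715076536446
the job is handed in; nothing more can be done
None
```

The job is done and was handed in at about 41 s of the 67 s allowed. The wedge went in first and holds the keeper open. Both rack cases then went one at a time onto the lone case.

- **Wedge:** it is fully home. The nose sat on the stop and did not move under a 26 N push. The roller moved about 23 mm when the wedge went in, against about 24 mm expected. At the end I measured the grip block at (0.506, 0.018) and the roller at (0.480, 0.058). Those are the positions they had after insertion, to within about 2 mm.
- **Cases:** the upper case went first, then the lower. Each one was still tilted in the fingers after coming off the slope. I stood each briefly on bare bench to level it, gripped it again, and set it down with about 8 N of contact.
- **Column:** the three cases measured as below. That is within about 1 mm and 0.4° of each other.

| Case | x (mm) | y (mm) | heading |
|---|---|---|---|
| base | 498.0 | -286.5 | 7.4° |
| middle | 498.5 | -285.9 | 7.8° |
| top | 498.9 | -286.1 | 7.5° |

- **Jar and angle iron:** neither was touched.
- **Checks that disagreed:**
  - The first grasp held the upper case shallower than I had reckoned, and it swung part-way level while being carried.
  - After the wedge push the tool stayed about 1.7° off vertical. The last pictures show the cases level anyway.
  - A final width reading of the lower case on the bench came out at 53 mm instead of 56 mm, so I relied on the gripper to centre it.

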